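# Check a long cell in the photometer beam

## Task

Pull the clear flap of the white sloping dust cabinet all the way down, take out the long glass cell (the small square cuvette beside it stays) gripping it only by its two broad frosted sides, fingers never on its clear end windows or its stopper, and push the flap back up until it is fully shut, never using the cell to push it. Then hold the cell upright in the open light path of the photometer stand, midway between lamp and photocell, with the beam passing squarely and centrally through its two end windows and the cell touching nothing but your fingers. Finish while still holding it there: do not put it down or let go; keep the cell upright all the way and leave the other things on the bench undisturbed.

Things in the scene. Friction and masses are not known exactly. Their poses are not given: they have to be found in the camera images.
- cabinet: White steel dust cabinet, fixed, 150 (x) by 260 (y) mm. Origin: centre of its underside; x axis from front (flap hinge) to back, z up. Front sill 56 mm high, clear back wall 135 mm (inner face at x = +69 mm), side cheeks (inner faces at y = +-126 mm) slope at 30 degrees between. The cells stand on a flat black mat inside, 30 mm above the bench. Cabinet and stand may change sides.
- flap (a joint): Clear acrylic flap, 256 mm wide, 160 mm long, 5 mm thick, hinged on the front sill. 0 = shut, leaning 60 degrees back over the cells; grows as it swings up and over to the front; upright at 1.047; stop at 1.396 rad = fully down, leaning 20 degrees forward. No latch or spring, 0.28 kg, damped: once past upright it sinks by its own weight to the open stop, or shut, in 1 to 2 s.
- flap_hinge (a point): Middle of the flap's hinge line, 71 mm in front of the cabinet's origin and 60 mm above the bench; fixed to the cabinet, same axes.
- flap_handle (a point): Middle of the flap's steel bow handle: a round bar 10 mm thick, 88 mm long, parallel to the hinge line and 198 mm from it, in the plane of the flap, 38 mm beyond its upper edge (clear space between). Moves with the flap; shut, it is 100 mm behind the cabinet's origin and 159 mm above the bench.
- cell: Long glass cell, stoppered, about 75 g, 20 (x) by 46 (y) by 45 (z) mm. Origin: centre of its underside; z up. The two broad sides at x = +-10 mm are frosted all over (46 wide, 45 high): grip these. Light passes along y, through the clear end windows. A half turn about z is the same. Stands on the mat, y within 0.15 rad of the cabinet's y, 35 to 60 mm left or right of its middle.
- cell_center (a point): Centre of the cell, 22.5 mm above its underside, on the axis of its windows; same axes as the cell.
- cell_window_a: Clear end window of the cell at its +y end, 16 mm wide, 44 mm high, set back 2 mm from each frosted face. Origin at its lower edge.
- cell_window_b: Clear end window of the cell at its -y end, the same. Origin at its lower edge.
- cell_stopper: White plastic stopper in the top of the cell, sunk between the frosted sides, 15 by 39 mm with a grip ridge that rises 5 mm above the glass. Origin: the cell's origin.
- stand: Photometer stand, fixed: aluminium rail 360 mm long (y) on feet 75 mm wide (x), with two heads on posts: black finned lamp head on the +y side, aluminium photocell head on the -y side, each up to 52 mm thick (tops no higher than 177 mm above the bench). Origin: centre of its underside; y along the rail from photocell to lamp, z up.
- beam (a point): Middle of the open light path, 150 mm above the bench over the middle of the rail. The beam, about 6 mm thick, runs level along this point's y axis; lamp face and photocell face stand 75 mm to either side. Below it the rail's top is 32 mm above the bench. Same axes as the stand.
- small_cuvette: Bystander: small square cuvette 12.5 by 12.5 by 49 mm on the same mat, on the other side of the cabinet's middle. Origin: centre of its underside.
- reagent_bottle: Bystander: amber glass jar 50 mm across, 110 mm high, on the bench beyond. Origin: centre of its underside.
- beaker: Bystander: glass beaker 56 mm across, 70 mm high, on the bench beyond. Origin: centre of its underside.
- screwdriver: Bystander: screwdriver lying on the bench between robot and work. Origin at its middle, handle to its -x.

How it is judged:
By the outcome, as a careful person would: the job done as asked, in the order asked, and still so for the second after the job is handed in, while the arm keeps its last pose, push and grip.
It also fails if it takes over 61 s, if anything falls off the work surface, if the arm or the gripper's body presses on something with over 40 N, if the wrist force passes 120 N, or if a joint passes its speed limit or range.

## Robot

A 7-joint arm with a two-finger parallel gripper is mounted at the origin on the work surface. World frame = base frame: x ahead of the robot, y to its left, z up, the work surface at z = 0. Lengths are in m, angles in rad, forces in N, time in s.
With the tool pointing down it reaches from about 0.4 to 0.85 m from the base axis. Payload 10.4 kg.
Tool frame: the origin (TCP) lies between the finger pads; the fingertips stand manip.finger_overhang ahead of it and the grasp point (between the pads) lies 11 mm behind it (manip.finger_overhang is the distance from the TCP to the fingertips, in m); x points along the fingers, z is the direction in which the jaws open and shut, and the axes are right-handed (so a half turn about x gives the same grasp; the last joint's range is limited). The gripper opens to 85 mm and grips with 20 to 120 N. Pads are 22 mm wide; open, the fingers measure 114 mm over their backs; the gripper's body (76 mm by 85 mm) begins 54 mm behind the grasp point. The pads swing forward as they close: fully open they stand 13 mm farther back than shut.
Start: joints at [1.214, 0.332, -0.065, 1.46, 0.022, 1.35, -0.088], TCP at [0.205, -0.591, 0.211] pointing down, gripper open.
Joint ranges: [-2.6, 2.6], [-0.5, 2.12], [-1.47, 1.34], [0.16, 2.42], [-1.27, 4.41], [0.06, 2.06], [-2.6, 2.6]. Speed limits (rad/s): [2.22, 2.22, 2.79, 2.79, 3.14, 3.14, 3.14].

## Interface

Orientations are given as a unit quaternion [x, y, z, w].
In Python, from workcell import get_obs, camera, workorder, manip gives the robot as it stands. The module is installed in compiled form; this text tells all that it offers.
- The arm moves only by the tool play_rows, never from a script. Its argument "increments" is text: rows parted by semicolons, each of 4 numbers parted by spaces: the shift along the tool's x, y, z in m, then the turn about the tool's x in rad. A call has 1 to 20 rows; each row shifts and turns the pose as measured when the row begins, along the tool's axes as they then stand; what a row does not reach is not made up. A row lasts 1/10 s, in which the tool goes at most 50 mm and 8.59 degrees, less where a joint would pass 70% of its speed; a pose out of reach is approached as far as the arm can. A call is refused whole if a number of a shift passes 0.05 or a number of a turn 0.15, either way. A call with a gripper value outside its range is refused whole. "hand" is the gripper command: -1 is fully open, 1 is shut, values between are in proportion, set as the call begins (left out, the last holds). The fingers move at their own pace and stop on an object; "squeeze" is the grip in N (left out, the last holds). Time passes only in rows, so rows that do not move let the fingers close. It gives the time, the measured TCP pose, the force and the opening at its end, in the units of the state.
- get_obs(): the state, without advancing time (a new reading comes with each control period).
- camera(name): name is "scene" or "side" or "wrist"; returns a dict with "img" (384x512x3 uint8, blue, green, red), "fov_y" (degrees; the focal length in pixels is half the picture's height over the tangent of half this angle, whatever the lens; pixels are square), "cx", "cy" (the principal point, pixels), "R" (3x3) and "t" (3): a world point X has camera coordinates R X + t; the wrist camera has in their place "tool_from_camera" (4x4, takes a point from camera to tool coordinates, whose origin is the TCP and whose axes are the tool frame's). Camera axes: x right, y down, z forward; pixel columns grow to the right and rows downward; lengths in m; the calibration is good to about 2 mm. A picture is of the moment at which its call begins: read the wrist's pose just before it. There is no depth.
- workorder.hand_in(): hands the job in, once; it reports no verdict.
The state is a dict: "clock": time; "joint_pos": joint angles; "joint_velocities": joint speeds; "tau": joint torques, N m; "position": TCP position; "ee_rot": TCP orientation; "ft_force": force on the tool from outside, world axes, zero at the start; "torque": the same for the moment, N m; "grip_width": opening from 0.0 (shut) to 1.0 (fully open).
Only numpy, scipy, OpenCV 4.12 (cv2) and the standard library are available. Lean on these libraries where they do the work, as an engineer would, in place of code of your own. Each camera call takes 0.05 s, during which the arm holds its last target.

## Working session

There is one attempt and no reset: what is moved stays moved. The work goes in short steps, Python scripts to look and compute and a tool call to move; the robot and the scene stay as the last step left them, time stands still between calls to the robot, and variables do not carry over. Pictures are saved under pics/ and viewed, and the job is handed in when it is done.

Besides the shell and the picture viewer there is one more tool, called after "Request:" as name(argument=value, ...) on one line, values as JSON. play_rows: Moves the arm, as the interface text tells. Its arguments: {"type":"object","properties":{"increments":{"type":"string"},"hand":{"type":"number"},"squeeze":{"type":"number"}},"required":["increments"]}

```bash
ls; mkdir -p pics
python3 - <<'E'
from workcell import get_obs, camera, workorder, manip
import cv2
o=get_obs();print({k:(v if not hasattr(v,'round') else v) for k,v in o.items()})
print(manip.finger_overhang)
for n in ["scene","side","wrist"]:
    c=camera(n);cv2.imwrite(f"pics/{n}0.png",c["img"])
    print(n,{k:v for k,v in c.items() if k!="img"})
E
```

```text
pics
{'clock': 0.0, 'joint_pos': array([ 1.21438511,  0.33286319, -0.06470066,  1.46096619,  0.02159417,
        1.34986305, -0.08853668]), 'joint_velocities': array([ 1.33347275e-03,  1.08502721e-03,  8.79513872e-04, -7.04816857e-05,
        4.95047392e-04,  3.36728809e-03, -2.29769399e-05]), 'tau': array([ 1.42007415e-03, -6.25447583e+01,  5.04451222e-02, -3.91603053e+01,
        1.64155243e-02,  1.01899111e-02, -4.60145714e-06]), 'position': array([ 0.20464332, -0.59012123,  0.21050948]), 'ee_rot': array([ 0.41026101,  0.57653061, -0.40971971,  0.57569794]), 'ft_force': array([ 1.5692086 , -0.41963045, -0.51812276]), 'torque': array([ 0.00682569, -0.03070461, -0.00648005]), 'grip_width': 0.9964455783701767}
0.008
scene {'fov_y': 49.15295447156416, 'cx': 260.370800176805, 'cy': 187.06414374874976, 'R': array([[-0.06140882,  0.99810686,  0.00341317],
       [ 0.59824514,  0.03954408, -0.80033681],
       [-0.79895664, -0.04710583, -0.59954094]]), 't': array([ 0.05355749, -0.27292825,  1.54520527])}
side {'fov_y': 53.58886974039489, 'cx': 259.6466988327374, 'cy': 189.1535992856326, 'R': array([[ 0.75685111, -0.65356497,  0.0054066 ],
       [-0.45756055, -0.53574179, -0.70966124],
       [ 0.46670626,  0.53463405, -0.70452232]]), 't': array([-0.45250681,  0.35286131,  0.6161724 ])}
wrist {'fov_y': 64.378124424226, 'cx': 255.30724397038676, 'cy': 189.55785882552442, 'tool_from_camera': array([[ 2.72311566e-04, -3.14056714e-01,  9.49404185e-01,
        -1.63168861e-01],
       [-8.74611919e-04, -9.49403932e-01, -3.14056380e-01,
         8.12311836e-02],
       [ 9.99999580e-01, -7.44839031e-04, -5.33211417e-04,
         1.62529674e-03],
       [ 0.00000000e+00,  0.00000000e+00,  0.00000000e+00,
         1.00000000e+00]])}
```

View pics/scene0.png

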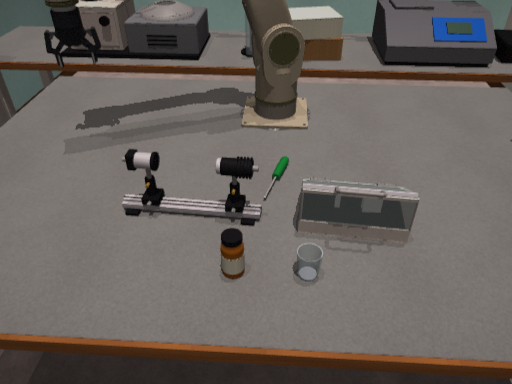

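View pics/side0.png

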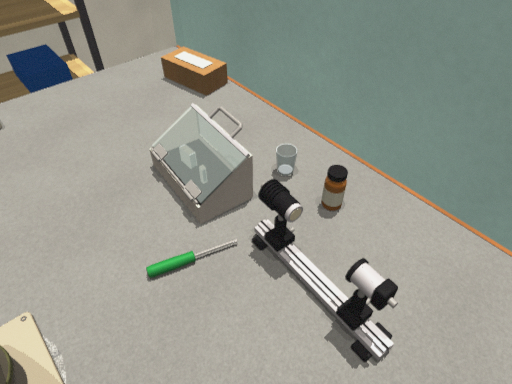

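View pics/wrist0.png

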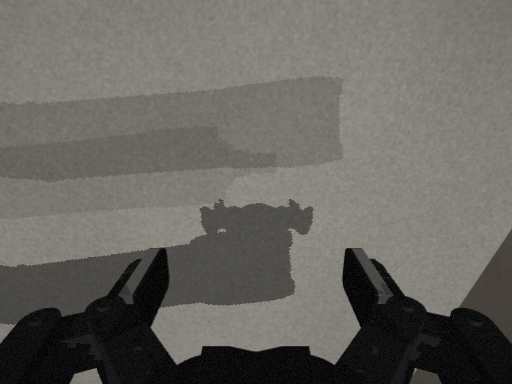

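The scene camera looks back toward the robot. The stand is on the −y side with its photocell near (145,160) and lamp near (237,168). The cabinet is on the +y side with its flap handle away from the robot. The screwdriver is near (277,175), the jar at (233,255) and the beaker at (308,262). Next I'll enlarge these regions.

```bash
cat > h.py <<'E'
import numpy as np, cv2
from workcell import get_obs, camera
from scipy.spatial.transform import Rotation as Rot
def cam(n):
    o=get_obs(); c=camera(n); c["f"]=192/np.tan(np.radians(c["fov_y"])/2)
    if n=="wrist":
        T=np.eye(4);T[:3,:3]=Rot.from_quat(o["ee_rot"]).as_matrix();T[:3,3]=o["position"]
        W=T@c["tool_from_camera"]; c["R"]=W[:3,:3].T; c["t"]=-c["R"]@W[:3,3]
    return c
def proj(c,X):
    p=np.atleast_2d(X)@c["R"].T+c["t"]; return p[:,:2]/p[:,2:]*c["f"]+[c["cx"],c["cy"]]
def ray(c,uv,z):
    d=np.array([(uv[0]-c["cx"])/c["f"],(uv[1]-c["cy"])/c["f"],1]); d=c["R"].T@d; o=-c["R"].T@c["t"]
    return o+d*(z-o[2])/d[2]
def crop(img,x0,y0,w,h,k,fn):
    i=cv2.resize(img[y0:y0+h,x0:x0+w],None,fx=k,fy=k,interpolation=cv2.INTER_CUBIC)
    for x in range((x0//10+1)*10,x0+w,10):
        cv2.line(i,((x-x0)*k,0),((x-x0)*k,6 if x%50 else 14),(0,0,255),1)
        if x%20==0: cv2.putText(i,str(x),((x-x0)*k-10,24),0,.4,(0,0,255),1)
    for y in range((y0//10+1)*10,y0+h,10):
        cv2.line(i,(0,(y-y0)*k),(6,(y-y0)*k),(0,0,255),1)
        if y%20==0: cv2.putText(i,str(y),(8,(y-y0)*k+4),0,.4,(0,0,255),1)
    cv2.imwrite(fn,i)
E
python3 - <<'E'
from h import *
s=cv2.imread("pics/scene0.png");d=cv2.imread("pics/side0.png")
crop(s,290,170,135,75,5,"pics/s_cab.png")
crop(s,110,140,160,90,5,"pics/s_st.png")
crop(d,140,95,125,125,5,"pics/d_cab.png".replace('d_','dd_')) 
crop(d,235,165,170,200,3,"pics/d_st.png")
E
```

```text
(no output)
```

View pics/s_cab.png

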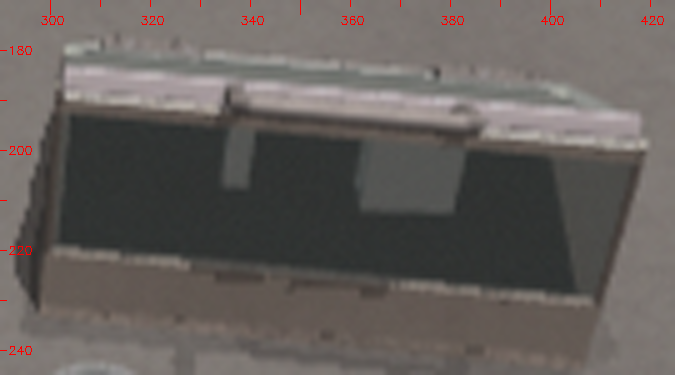

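View pics/s_st.png

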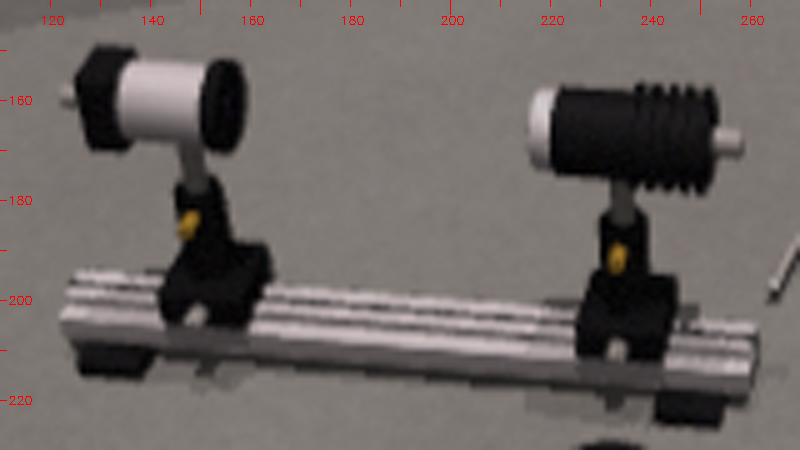

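View pics/dd_cab.png

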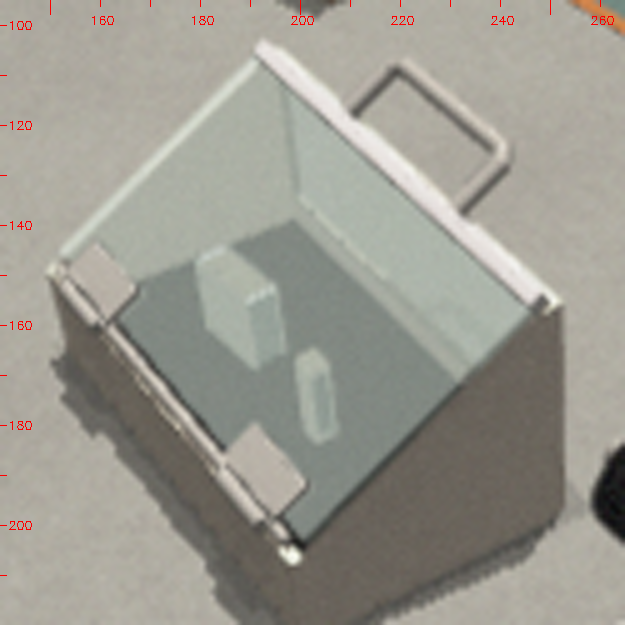

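View pics/d_st.png

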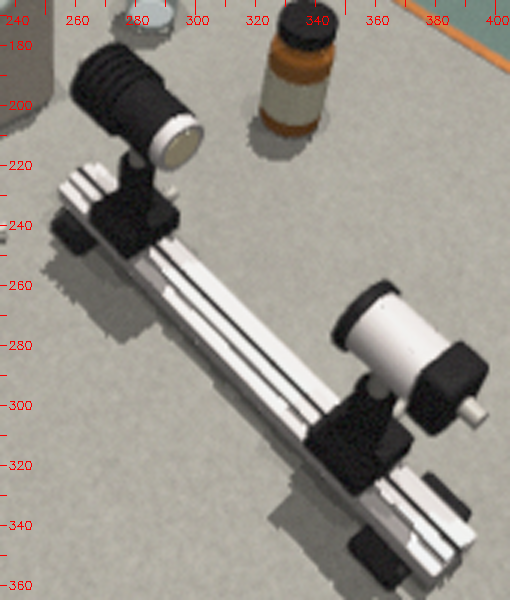

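```bash
cat > fit.py <<'E'
from h import *
from scipy.optimize import least_squares
S=camera("scene");D=camera("side")
for c in(S,D): c["f"]=192/np.tan(np.radians(c["fov_y"])/2)
def T(p,X):
    x,y,a=p; X=np.array(X,float); R=np.array([[np.cos(a),-np.sin(a),0],[np.sin(a),np.cos(a),0],[0,0,1]]); return X@R.T+[x,y,0]
def fit(obs,p0):
    def f(p):
        return np.concatenate([(proj(c,T(p,X))-uv).ravel() for c,X,uv in obs])
    r=least_squares(f,p0,loss="soft_l1"); print(r.x.round(4)); print(f(r.x).reshape(-1,2).round(1).tolist()); return r.x
if __name__=="__main__":
    st=fit([(S,[0,.075,.15],[218,165.6]),(S,[0,-.075,.15],[155.6,161]),(S,[0,-.18,.032],[123.6,198]),(S,[0,.18,.032],[261,209]),
     (D,[0,.075,.15],[296,213.3]),(D,[0,.18,.032],[260.7,223.3]),(D,[0,-.18,.032],[386.7,350.7])],[.6,-.2,0])
    cb=fit([(D,[.0676,.128,.14],[193,104.6]),(D,[.0676,-.128,.14],[251.6,155]),(D,[-.071,.128,.06],[150,148.6]),(D,[-.071,-.128,.06],[198,206]),
     (D,[.1005,.044,.159],[220,109]),(D,[.1005,-.044,.159],[240.6,126]),
     (S,[.1005,-.044,.159],[335.6,189.4]),(S,[.1005,.044,.159],[385.6,194.4]),(S,[.075,-.13,0],[298,232]),(S,[.075,.13,0],[411,242])],[.6,.2,0])
    ce=fit([(S,[.01,-.023,.03],[362.4,212]),(S,[.01,.023,.03],[381,212.6]),
     (D,[-.01,-.023,.03],[191.6,168.6]),(D,[-.01,.023,.03],[182.4,160]),(D,[.01,-.023,.03],[197,165]),
     (D,[-.01,.023,.075],[180,145]),(D,[.01,.023,.075],[184.4,143.6]),(D,[.01,-.023,.075],[195,152]),(D,[-.01,-.023,.075],[190,155])],[cb[0],cb[1]+.05,cb[2]])
    print("cell in cab",(T([0,0,-cb[2]],[[*(ce[:2]-cb[:2]),0]])).round(4))
    print("screwdriver",ray(S,(277,177),.01),"jar",ray(D,(334,205),0),"beaker",ray(S,(308,274),0))
E
python3 fit.py
```

```text
[ 0.5745 -0.1972 -0.0721]
[[-1.2, 0.0], [0.2, -0.2], [-0.0, -2.3], [-0.6, -1.2], [-0.7, 0.6], [0.6, -2.8], [0.1, -1.7]]
[ 0.5738  0.2099 -0.0789]
[[-0.3, -0.1], [-2.8, 0.1], [-0.2, -0.8], [0.6, -0.0], [-0.1, -0.4], [-1.0, -0.7], [3.8, 1.0], [-4.5, -0.4], [-1.6, 0.6], [-5.8, 1.3]]
[0.5763 0.2589 0.0243]
[[-0.5, 0.5], [-0.5, 0.4], [-0.4, -0.3], [-1.2, -0.3], [0.6, -0.1], [-1.2, 1.3], [0.9, -0.5], [0.6, -0.5], [-0.9, -0.1]]
cell in cab [[-0.0013  0.049   0.    ]]
screwdriver [0.42008714 0.01988013 0.01      ] jar [ 0.77457464 -0.07580896  0.        ] beaker [0.76998597 0.09889736 0.        ]
```

```bash
cat > ov.py <<'E'
from fit import *
def draw(img,c,segs,k,x0,y0,col):
    for a,b in segs:
        p=((proj(c,[a,b])-[x0,y0]+.5)*k).astype(int); cv2.line(img,tuple(map(int,p[0])),tuple(map(int,p[1])),col,1,cv2.LINE_AA)
def box(p,hx,hy,z0,z1):
    P=T(p,[[sx*hx,sy*hy,z] for z in(z0,z1) for sx,sy in((1,1),(-1,1),(-1,-1),(1,-1))])
    return [(P[i],P[(i+1)%4]) for i in range(4)]+[(P[4+i],P[4+(i+1)%4]) for i in range(4)]+[(P[i],P[i+4]) for i in range(4)]
def poly(p,L): 
    P=T(p,L); return list(zip(P[:-1],P[1:]))
def cabsegs(p,q=0):
    th=np.pi/6+q; h=lambda r,y:[-.071+r*np.cos(th),y,.06+r*np.sin(th)]
    s=box(p,.075,.13,0,0)
    for y in(-.13,.13): s+=poly(p,[[-.075,y,0],[-.075,y,.056],[.075,y,.135],[.075,y,0]])
    s+=poly(p,[h(0,-.128),h(.16,-.128),h(.16,.128),h(0,.128),h(0,-.128)])
    s+=poly(p,[h(.16,-.044),h(.198,-.044),h(.198,.044),h(.16,.044)])
    return s
def stsegs(p):
    s=box(p,.02,.18,.02,.032)+poly(p,[[0,-.075,.15],[0,.075,.15]])
    for y in(-.075,.075): s+=poly(p,[[.02*np.cos(t),y,.15+.02*np.sin(t)] for t in np.linspace(0,6.283,25)])
    return s
def view(c,x0,y0,w,h,k,fn,items):
    i=cv2.resize(c["img"][y0:y0+h,x0:x0+w],None,fx=k,fy=k,interpolation=cv2.INTER_CUBIC)
    for s,col in items: draw(i,c,s,k,x0,y0,col)
    cv2.imwrite(fn,i)
if __name__=="__main__":
    cb=[.5738,.2099,-.0789];st=[.5745,-.1972,-.0721];ce=[.5763,.2589,.0243]
    it=[(cabsegs(cb),(0,0,255)),(stsegs(st),(0,255,0)),(box(ce,.01,.023,.03,.075),(255,255,0))]
    view(S,110,140,320,110,2,"pics/a1.png",it)
    view(S,285,165,140,85,5,"pics/o1.png",it); view(D,140,95,125,130,4,"pics/o2.png",it); view(D,235,165,170,200,3,"pics/o3.png",it)
    a=cv2.imread("pics/o1.png");view(S,110,140,160,90,4,"pics/o4.png",it);b=cv2.imread("pics/o4.png")
    H=np.zeros((a.shape[0]+0,700,3),np.uint8)
E
python3 ov.py
```

```text
(no output)
```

View pics/o1.png

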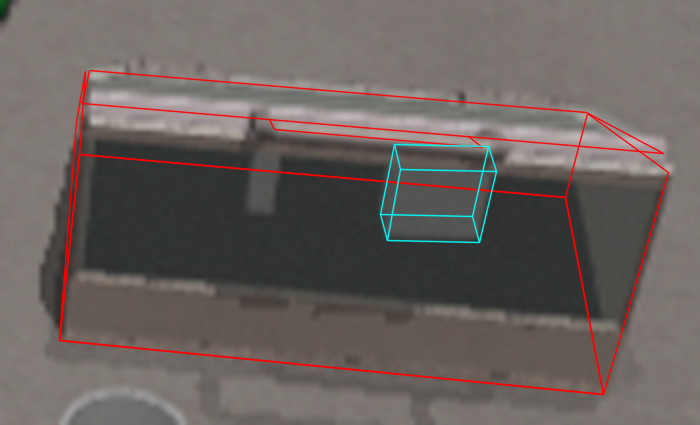

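View pics/o2.png

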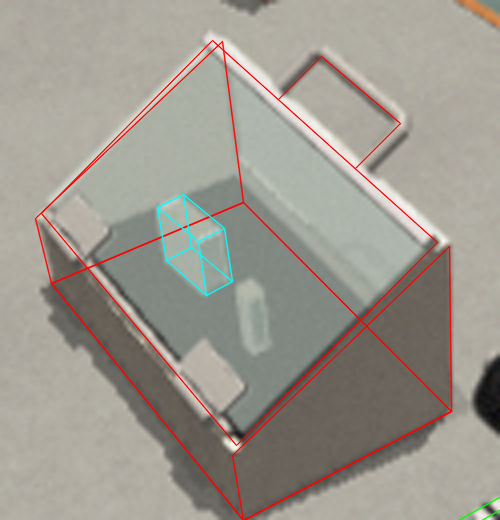

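View pics/o3.png

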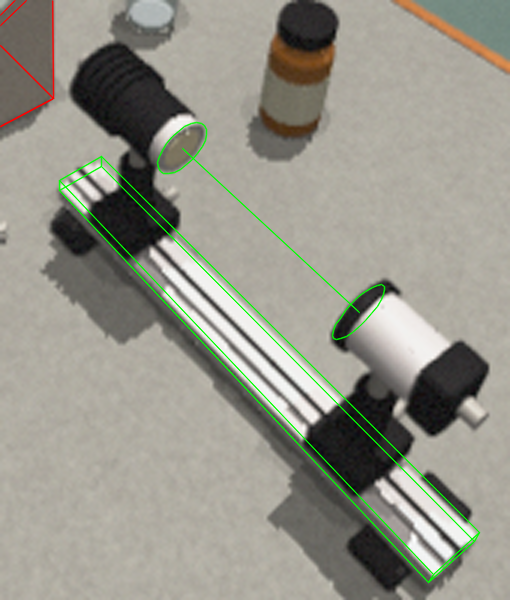

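View pics/o4.png

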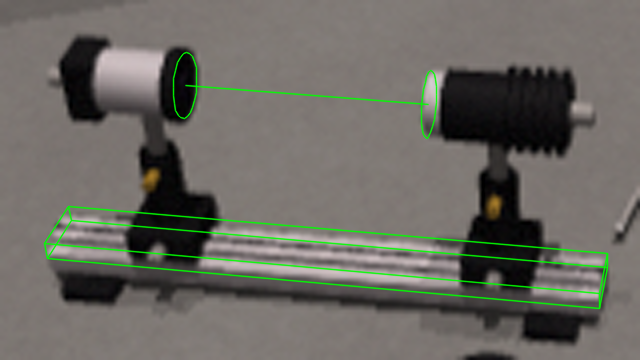

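```bash
cat > go.py <<'E'
# usage: go.py x y z yaw_jaw : prints tool-frame deltas after turning
import sys
from h import *
def st():
    o=get_obs();R=Rot.from_quat(o["ee_rot"]).as_matrix();return o,R
def plan(tgt,yaw):
    o,R=st(); z=R[:,2]; cur=np.arctan2(z[1],z[0]); 
    d=(yaw-cur+np.pi/2)%np.pi-np.pi/2   # world yaw change
    turn=-d if R[2,0]<0 else d
    print("t",round(o["clock"],2),"pos",o["position"].round(4),"xdir",R[:,0].round(3),"jawyaw",round(cur,4),"F",o["ft_force"].round(1),"w",round(o["grip_width"],3))
    R2=R@Rot.from_rotvec([turn,0,0]).as_matrix(); v=np.array(tgt)-o["position"]
    print("turn",round(turn,4),"delta(cur axes)",(R.T@v).round(4),"delta(after turn)",(R2.T@v).round(4),"dist",np.linalg.norm(v).round(3))
if __name__=="__main__":
    a=list(map(float,sys.argv[1:])); plan(a[:3],a[3])
    print("joints",get_obs()["joint_pos"].round(2))
E
python3 go.py .674 .202 .30 -.079; python3 go.py .674 .202 .30 1.49; python3 go.py 0.205 -.59 .33 0
```

```text
t 0.35 pos [ 0.2048 -0.5904  0.2112] xdir [-0.  0. -1.] jawyaw -1.237 F [ 0.2 -1.3  0. ] w 1.003
turn -1.158 delta(cur axes) [-0.0887  0.703  -0.595 ] delta(after turn) [-0.0887  0.827   0.4052] dist 0.925
joints [ 1.21  0.33 -0.06  1.46  0.02  1.35 -0.09]
t 0.35 pos [ 0.2048 -0.5904  0.2112] xdir [-0.  0. -1.] jawyaw -1.237 F [ 0.2 -1.3  0. ] w 1.003
turn 0.4146 delta(cur axes) [-0.0887  0.703  -0.595 ] delta(after turn) [-0.0887  0.4037 -0.8277] dist 0.925
joints [ 1.21  0.33 -0.06  1.46  0.02  1.35 -0.09]
t 0.35 pos [ 0.2048 -0.5904  0.2112] xdir [-0.  0. -1.] jawyaw -1.237 F [ 0.2 -1.3  0. ] w 1.003
turn -1.237 delta(cur axes) [-0.1188  0.0004 -0.0004] delta(after turn) [-0.1188  0.0005  0.0002] dist 0.119
joints [ 1.21  0.33 -0.06  1.46  0.02  1.35 -0.09]
```

Request:
play_rows(increments="-0.016 0 0 -0.145; -0.016 0 0 -0.145; -0.016 0 0 -0.145; -0.016 0 0 -0.145; -0.016 0 0 -0.145; -0.016 0 0 -0.145; -0.016 0 0 -0.145; -0.016 0 0 -0.145", hand=0.34, squeeze=30)

```text
clock: 1.15
position: [0.2042, -0.5891, 0.3406]
ee_rot: [0.016, 0.708, -0.012, 0.706]
ft_force: [1.0, -0.1, -0.4]
grip_width: 0.33
```

Request:
play_rows(increments="0 0.042 0.020 0; 0 0.042 0.020 0; 0 0.042 0.020 0; 0 0.042 0.020 0; 0 0.042 0.020 0; 0 0.042 0.020 0; 0 0.042 0.020 0; 0 0.042 0.020 0; 0 0.042 0.020 0; 0 0.042 0.020 0; 0 0.042 0.020 0; 0 0.042 0.020 0; 0 0.042 0.020 0; 0 0.042 0.020 0; 0 0.042 0.020 0")

```text
clock: 2.65
position: [0.5345, 0.047, 0.3436]
ee_rot: [0.015, 0.706, -0.019, 0.708]
ft_force: [1.4, -2.2, -0.5]
grip_width: 0.33
```

```bash
python3 go.py .674 .202 .25 -.079
```

```text
t 2.65 pos [0.5345 0.047  0.3436] xdir [ 0.003 -0.005 -1.   ] jawyaw -0.0477 F [ 1.4 -2.2 -0.5] w 0.33
turn 0.0313 delta(cur axes) [0.0933 0.162  0.1317] delta(after turn) [0.0933 0.166  0.1266] dist 0.229
joints [ 0.59  0.18 -0.89  1.43  0.15  1.59 -0.33]
```

Request:
play_rows(increments="0.005 0.037 0.028 0.031; 0.02 0.037 0.028 0; 0.02 0.037 0.028 0; 0.02 0.037 0.028 0; 0.02 0.018 0.014 0; 0 0 0 0")

```text
clock: 3.25
position: [0.6741, 0.211, 0.2556]
ee_rot: [0.026, 0.706, -0.029, 0.707]
ft_force: [-1.0, 0.8, -0.2]
grip_width: 0.328
```

```bash
python3 go.py .674 .202 .25 -.079
python3 - <<'E'
from h import *
from ov import *
w=cam("wrist");
it=[(cabsegs([.5738,.2099,-.0789]),(0,0,255)),(box([.5763,.2589,.0243],.01,.023,.03,.075),(255,255,0))]
view(w,0,0,512,384,1,"pics/w1.png",it)
E
```

```text
t 3.25 pos [0.6741 0.211  0.2556] xdir [ 0.002 -0.004 -1.   ] jawyaw -0.0773 F [-1.   0.8 -0.2] w 0.328
turn 0.0017 delta(cur axes) [ 0.0056 -0.009   0.0006] delta(after turn) [ 0.0056 -0.009   0.0006] dist 0.011
joints [ 0.11  0.63 -0.84  1.1   0.46  1.59 -0.69]
```

View pics/w1.png

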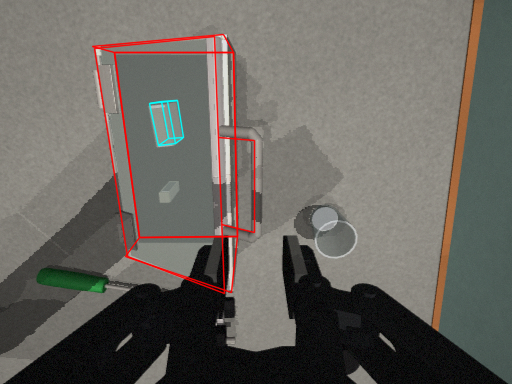

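Request:
play_rows(increments="0.02 -0.009 0.003 0; 0.022 0 0 0; 0.022 0 0 0; 0.022 0 0 0; 0.012 0 0 0; 0 0 0 0")

```text
clock: 4.0
position: [0.6812, 0.1893, 0.1733]
ee_rot: [0.031, 0.697, -0.034, 0.716]
ft_force: [-0.3, 0.4, -0.3]
grip_width: 0.328
```

```bash
python3 go.py .677 .202 .152 -.079
python3 - <<'E'
from h import *
d=cam("side")["img"];w=cam("wrist")["img"]
crop(d,160,50,120,110,5,"pics/d2.png"); crop(w,160,90,160,200,3,"pics/w2.png")
E
```

```text
t 4.0 pos [0.6812 0.1893 0.1733] xdir [ 0.026 -0.005 -1.   ] jawyaw -0.0927 F [-0.3  0.4 -0.3] w 0.328
turn -0.0137 delta(cur axes) [ 0.0211  0.0123 -0.0059] delta(after turn) [ 0.0211  0.0124 -0.0058] dist 0.025
joints [ 0.17  0.65 -0.83  1.25  0.48  1.41 -0.71]
```

View pics/d2.png

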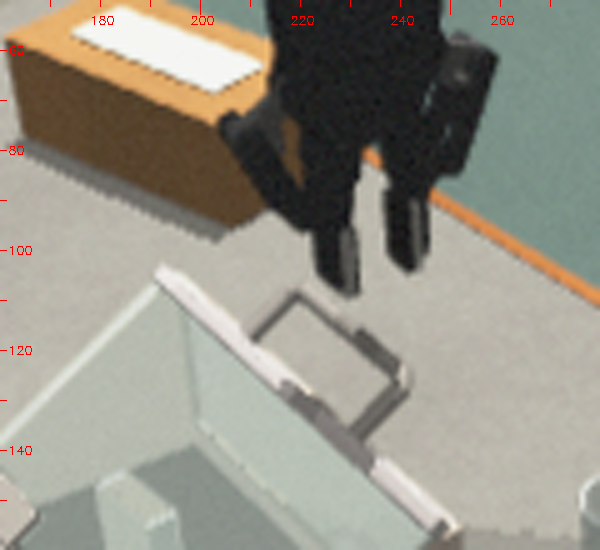

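View pics/w2.png

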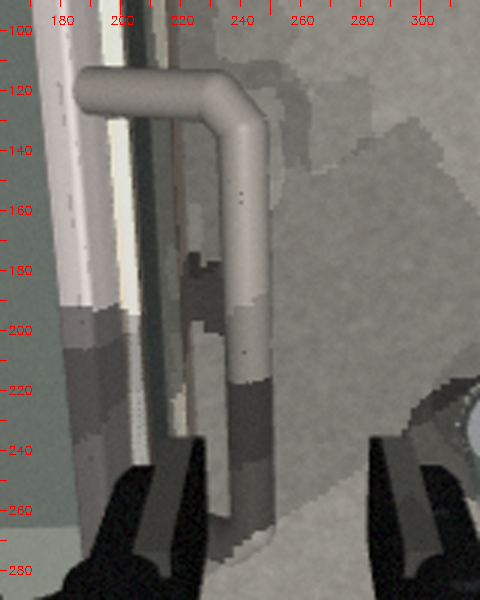

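Request:
play_rows(increments="0 0.006 -0.002 0; 0.004 0.006 -0.002 0; 0.006 0.003 0 0; 0.006 0 0 0; 0.004 0 0 0; 0.002 0 0 0; 0 0 0 0")

```text
clock: 4.8
position: [0.6804, 0.2086, 0.1545]
ee_rot: [0.032, 0.695, -0.032, 0.718]
ft_force: [1.1, 0.2, -0.7]
grip_width: 0.33
```

```bash
python3 go.py .677 .202 .152 -.079
python3 - <<'E'
from h import *
d=cam("side")["img"];w=cam("wrist")["img"]
crop(d,180,60,80,90,6,"pics/d3.png"); crop(w,160,90,160,200,3,"pics/w3.png")
E
```

```text
t 4.8 pos [0.6804 0.2086 0.1545] xdir [ 0.032 -0.002 -0.999] jawyaw -0.0912 F [ 1.1  0.2 -0.7] w 0.33
turn -0.0122 delta(cur axes) [ 0.0024 -0.0068 -0.0029] delta(after turn) [ 0.0024 -0.0068 -0.003 ] dist 0.008
joints [ 0.15  0.67 -0.82  1.27  0.5   1.38 -0.74]
```

View pics/d3.png

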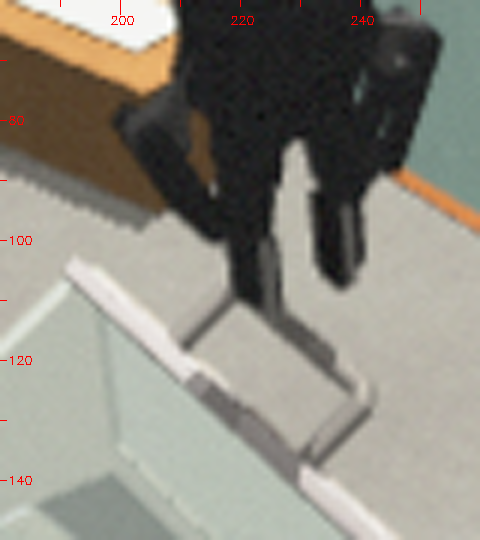

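View pics/w3.png

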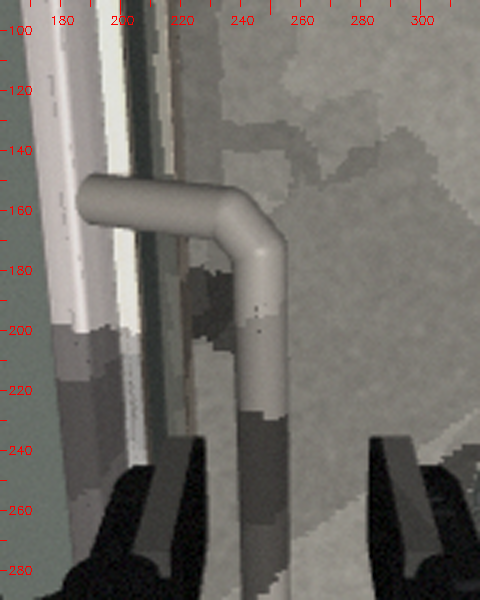

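Request:
play_rows(increments="0.004 -0.002 0 0; 0.004 -0.002 0 0; 0.003 0 0 0; 0 0 0 0")

```text
clock: 5.3
position: [0.6809, 0.2036, 0.1434]
ee_rot: [0.032, 0.695, -0.033, 0.718]
ft_force: [-0.1, 0.1, -0.4]
grip_width: 0.333
```

```bash
python3 go.py .677 .202 .142 -.079
python3 - <<'E'
from h import *
c=cam("side");d=c["img"]
o=get_obs();R=Rot.from_quat(o["ee_rot"]).as_matrix()
print("tips",[ (o["position"]+R@np.array([.008,0,s])).round(4).tolist()+proj(c,o["position"]+R@np.array([.008,0,s])).round(1).tolist() for s in(-.014,.014)])
crop(d,180,60,80,90,6,"pics/d4.png")
E
```

```text
t 5.3 pos [0.6809 0.2036 0.1434] xdir [ 0.033 -0.002 -0.999] jawyaw -0.0923 F [-0.1  0.1 -0.4] w 0.333
turn -0.0133 delta(cur axes) [ 0.0012 -0.002  -0.0038] delta(after turn) [ 0.0012 -0.0019 -0.0039] dist 0.004
joints [ 0.16  0.67 -0.82  1.29  0.5   1.36 -0.74]
tips [[0.6674, 0.2049, 0.1351, [227.1, 125.3]], [0.6953, 0.2023, 0.1361, [236.6, 121.2]]]
```

View pics/d4.png

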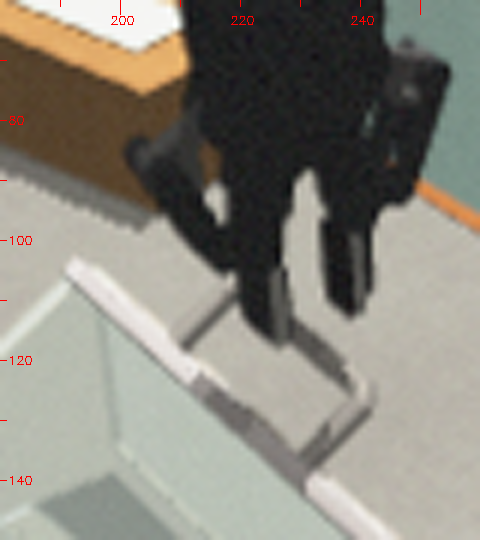

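Run:
```python
from h import *
c=cam("side")
for p in([.677,.2036,.159],[.6674,.2049,.15],[.6674,.2049,.155],[.6953,.2023,.15],[.6953,.2023,.155],[.6953,.2023,.16]): print(p,proj(c,p).round(1))
```

```text
[0.677, 0.2036, 0.159] [[230. 116.]]
[0.6674, 0.2049, 0.15] [[226.8 120.3]]
[0.6674, 0.2049, 0.155] [[226.7 118.6]]
[0.6953, 0.2023, 0.15] [[236.4 116.6]]
[0.6953, 0.2023, 0.155] [[236.3 114.8]]
[0.6953, 0.2023, 0.16] [[236.2 113.1]]
```

Request:
play_rows(increments="0.005 0 0 0; 0.006 0 0 0; 0.006 0 0 0; 0.004 0 0 0; 0 0 0 0")

```text
clock: 5.9
position: [0.6818, 0.204, 0.1209]
ee_rot: [0.032, 0.694, -0.032, 0.718]
ft_force: [0.3, -0.1, 0.5]
grip_width: 0.333
```

```bash
python3 go.py .677 .202 .125 -.079
python3 - <<'E'
from h import *
c=cam("side");d=c["img"];w=cam("wrist")["img"]
crop(d,180,60,80,90,6,"pics/d5.png");crop(w,160,90,160,200,3,"pics/w5.png")
E
```

```text
t 5.9 pos [0.6818 0.204  0.1209] xdir [ 0.034 -0.002 -0.999] jawyaw -0.0919 F [ 0.3 -0.1  0.5] w 0.333
turn -0.0129 delta(cur axes) [-0.0043 -0.0024 -0.0044] delta(after turn) [-0.0043 -0.0024 -0.0045] dist 0.007
joints [ 0.15  0.69 -0.81  1.31  0.52  1.32 -0.75]
```

View pics/d5.png

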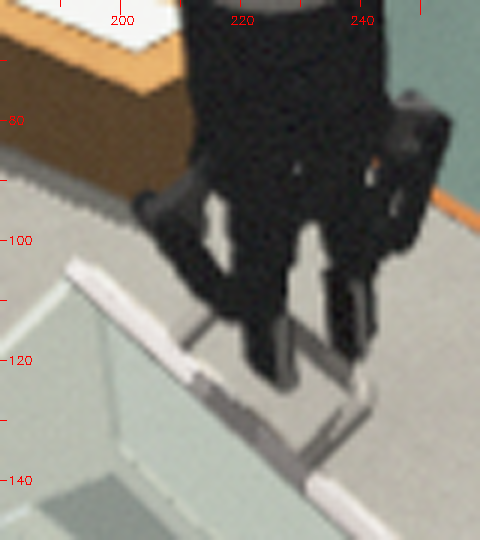

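View pics/w5.png

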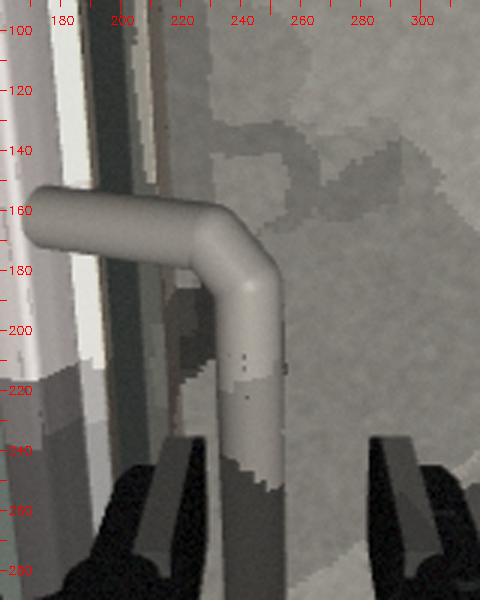

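Request:
play_rows(increments="0 0 -0.001 0; 0 0 0 0; 0 0 0 0; 0 0 -0.003 0; -0.006 0 -0.005 0; -0.007 0 -0.005 0; -0.007 0 -0.006 0; -0.007 0 -0.006 0; -0.007 0 -0.006 0; -0.006 0 -0.006 0; -0.006 0 -0.006 0; -0.006 0 -0.006 0", hand=0.55)

```text
clock: 7.2
position: [0.6309, 0.2085, 0.1804]
ee_rot: [0.034, 0.69, -0.033, 0.723]
ft_force: [2.3, -1.0, 1.3]
grip_width: 0.224
```

```bash
python3 go.py .63 .205 .17 -.079
python3 - <<'E'
from h import *
c=cam("side");d=c["img"];w=cam("wrist")["img"]
crop(d,140,40,130,160,4,"pics/d6.png");cv2.imwrite("pics/w6.png",w)
E
```

```text
t 7.2 pos [0.6309 0.2085 0.1804] xdir [ 0.047  0.    -0.999] jawyaw -0.0949 F [ 2.3 -1.   1.3] w 0.224
turn -0.0159 delta(cur axes) [ 0.0103 -0.0036 -0.0011] delta(after turn) [ 0.0103 -0.0036 -0.0011] dist 0.011
joints [ 0.21  0.54 -0.87  1.4   0.44  1.35 -0.76]
```

View pics/d6.png

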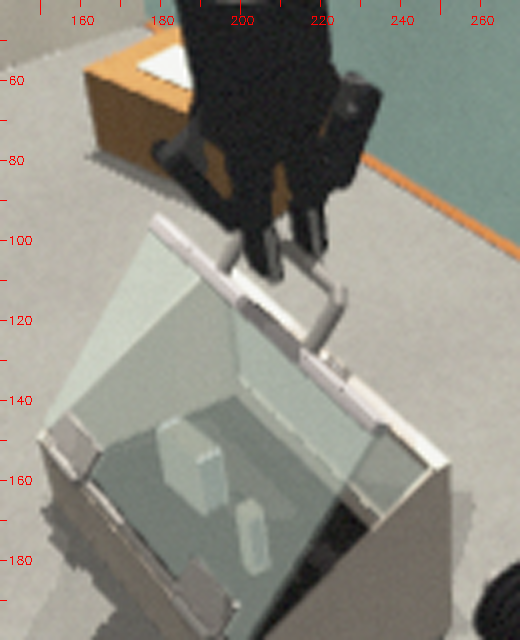

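View pics/w6.png

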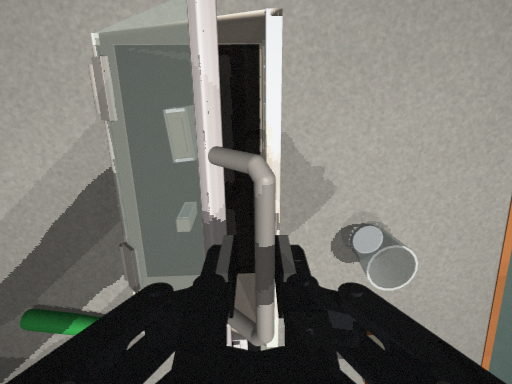

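Request:
play_rows(increments="-0.004 0 -0.006 0; -0.005 0 -0.0076 0; -0.005 0 -0.0076 0; -0.005 0 -0.0078 0; -0.004 0 -0.0078 0; -0.004 0 -0.0078 0; -0.003 0 -0.008 0; -0.003 0 -0.008 0; -0.003 0 -0.008 0; -0.003 0 -0.008 0; -0.002 0 -0.008 0; -0.002 0 -0.008 0; -0.001 0 -0.008 0; -0.001 0 -0.007 0")

```text
clock: 8.7
position: [0.5098, 0.2201, 0.2218]
ee_rot: [0.033, 0.692, -0.033, 0.721]
ft_force: [0.1, 0.4, 0.1]
grip_width: 0.224
```

```bash
python3 go.py .50 .205 .22 -.079
python3 - <<'E'
from h import *
c=cam("side");d=c["img"];w=cam("wrist")["img"]
crop(d,120,20,150,180,3,"pics/d7.png");cv2.imwrite("pics/w7.png",w)
E
```

```text
t 8.7 pos [0.5098 0.2201 0.2218] xdir [ 0.041 -0.001 -0.999] jawyaw -0.0928 F [0.1 0.4 0.1] w 0.224
turn -0.0138 delta(cur axes) [ 0.0014 -0.0159 -0.0084] delta(after turn) [ 0.0014 -0.0158 -0.0086] dist 0.018
joints [ 0.34  0.27 -0.98  1.63  0.26  1.33 -0.77]
```

View pics/d7.png

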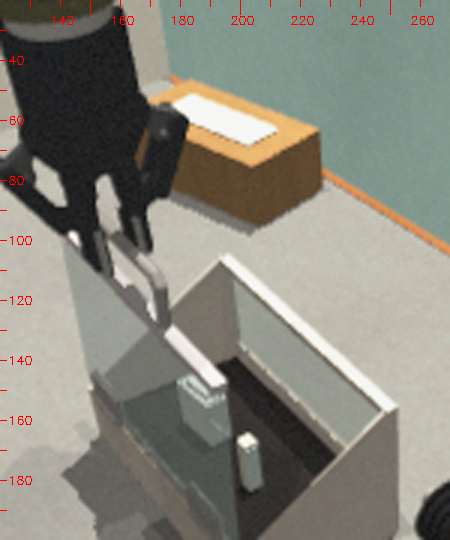

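View pics/w7.png

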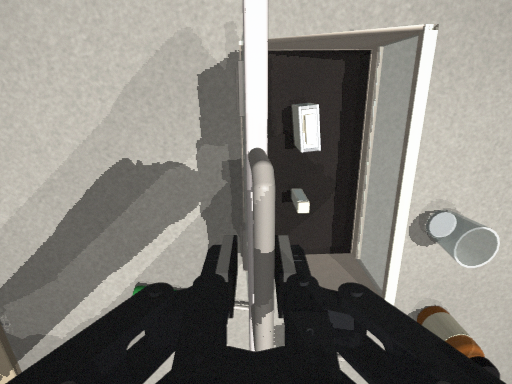

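Request:
play_rows(increments="0 0 -0.006 0; 0 0 -0.008 0; 0.001 0 -0.008 0; 0.001 0 -0.008 0; 0.001 0 -0.008 0; 0.001 0 -0.008 0; 0.001 0 -0.008 0; 0.001 0 -0.008 0; 0.001 0 -0.006 0; 0.001 0 -0.003 0; 0 0 0 0")

```text
clock: 9.9
position: [0.434, 0.2273, 0.2102]
ee_rot: [0.033, 0.691, -0.033, 0.722]
ft_force: [2.9, 0.1, -1.0]
grip_width: 0.224
```

```bash
python3 go.py .435 .22 .21 -.079
python3 - <<'E'
from h import *
c=cam("side");d=c["img"];w=cam("wrist")["img"]
crop(d,80,20,190,200,3,"pics/d8.png");cv2.imwrite("pics/w8.png",w)
E
```

```text
t 9.9 pos [0.434  0.2273 0.2102] xdir [ 0.044 -0.002 -0.999] jawyaw -0.0926 F [ 2.9  0.1 -1. ] w 0.224
turn -0.0136 delta(cur axes) [ 0.0003 -0.0072  0.0016] delta(after turn) [ 0.0003 -0.0072  0.0015] dist 0.007
joints [ 0.41  0.08 -1.03  1.8   0.1   1.27 -0.74]
```

View pics/d8.png

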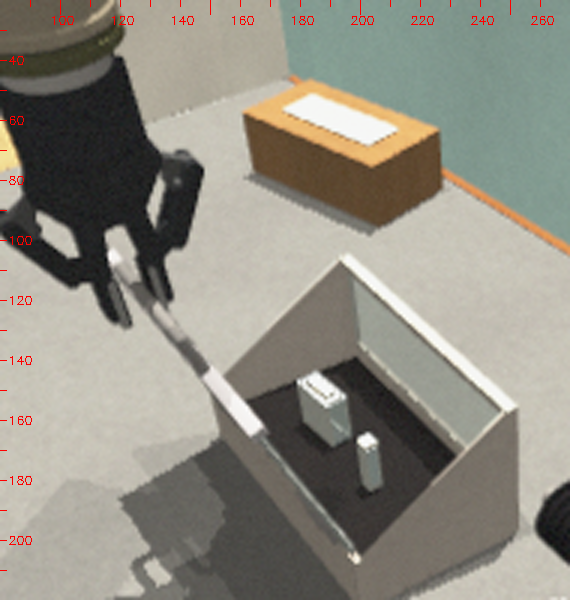

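View pics/w8.png

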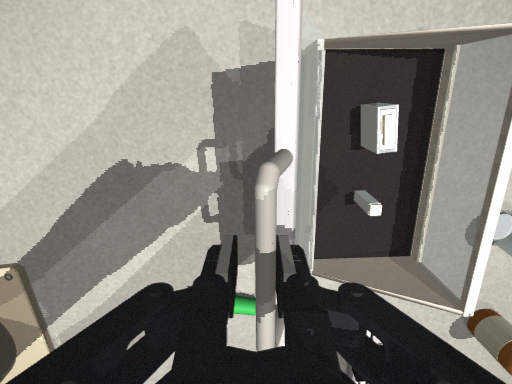

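Request:
play_rows(increments="-0.006 0 0.002 0; -0.012 0 0 0; -0.015 0 0 0; -0.015 0 0 0; -0.012 0 0 0; -0.006 0 0.008 0; 0 0.004 0.014 0.02; 0 0.008 0.02 0.02; 0 0.008 0.02 0.02; 0 0.008 0.02 0.02; 0 0.008 0.02 0.02; 0 0.006 0.014 0.015; 0 0.003 0.007 0; 0 0 0.003 0; 0 0 0 0", hand=-0.1)

```text
clock: 11.5
position: [0.5739, 0.2517, 0.2854]
ee_rot: [0.077, 0.69, -0.077, 0.716]
ft_force: [-0.3, -1.2, 0.2]
grip_width: 0.554
```

```bash
python3 go.py .5763 .2589 .21 .024
python3 - <<'E'
from h import *
from ov import *
w=cam("wrist");
it=[(cabsegs([.5738,.2099,-.0789],1.396),(0,0,255)),(box([.5763,.2589,.0243],.01,.023,.03,.075),(255,255,0))]
cv2.imwrite("pics/w9r.png",w["img"]); np.savez("w9.npz",R=w["R"],t=w["t"],f=w["f"],cx=w["cx"],cy=w["cy"])
view(w,0,0,512,384,1.5,"pics/w9.png",it)
d=cam("side"); view(d,60,20,210,200,3,"pics/d9.png",it)
E
```

```text
t 11.5 pos [0.5739 0.2517 0.2854] xdir [ 0.037 -0.003 -0.999] jawyaw -0.2184 F [-0.3 -1.2  0.2] w 0.554
turn -0.2424 delta(cur axes) [ 0.0754  0.0072 -0.002 ] delta(after turn) [ 0.0754  0.0074 -0.0002] dist 0.076
joints [ 0.19  0.43 -0.95  1.33  0.37  1.53 -0.95]
```

View pics/w9.png

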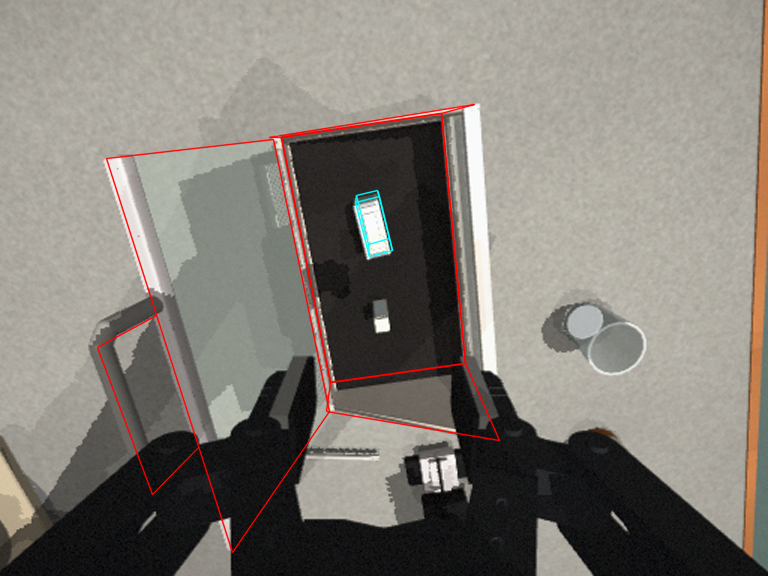

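View pics/d9.png

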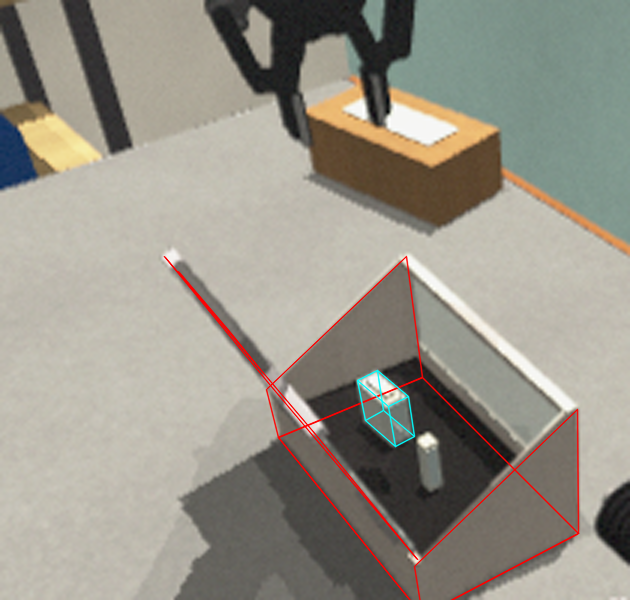

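Run:
```python
from h import *
w=cv2.imread("pics/w9r.png"); d=cam("side")["img"]; s=cam("scene")["img"]
crop(w,220,115,60,65,9,"pics/c1.png"); crop(d,172,136,40,40,12,"pics/c2.png"); crop(s,340,170,60,50,10,"pics/c3.png")
```

```text
(no output)
```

View pics/c1.png

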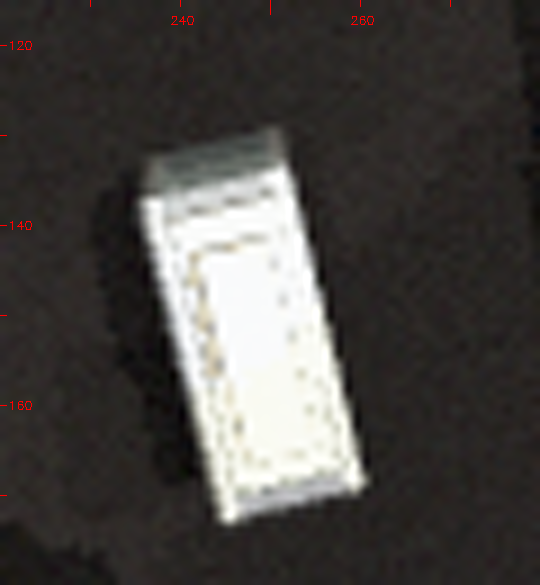

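View pics/c2.png

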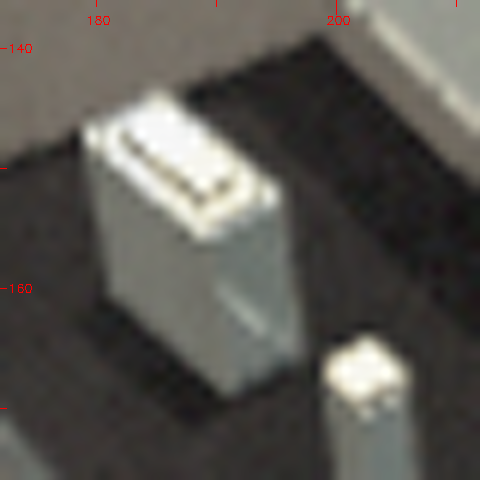

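View pics/c3.png

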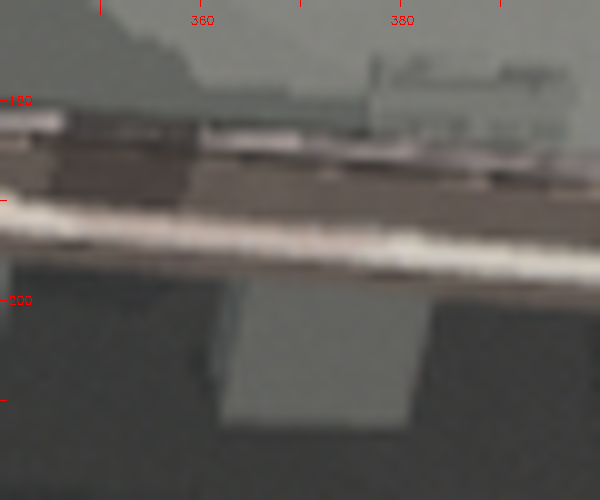

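```bash
python3 - <<'E'
from fit import *
z=np.load("w9.npz"); W={k:z[k] for k in z}
h,y=.01,.023
w=[(W,[-h,y,.075],[235.8,137.2]),(W,[h,y,.075],[252.2,133.9]),(W,[h,-y,.075],[260.6,169.2]),(W,[-h,-y,.075],[245.3,173]),(W,[-h,y,.03],[236.7,132.8]),(W,[h,y,.03],[251.4,129.2])]
d=[(D,[-h,y,.075],[179.5,147]),(D,[h,y,.075],[185.3,143.7]),(D,[h,-y,.075],[195.2,151.8]),(D,[-h,-y,.075],[189.3,156]),(D,[-h,y,.03],[180.9,160.3]),(D,[-h,-y,.03],[191.6,168.9]),(D,[h,-y,.03],[197.2,165.6])]
s=[(S,[h,-y,.03],[361.8,212.5]),(S,[h,y,.03],[381,213])]
for o in (w,d,w+d+s): fit(o,[.576,.258,.02])
E
python3 go.py .5763 .2589 .21 .024
```

```text
[0.5751 0.2554 0.0136]
[[0.4, 0.4], [-0.1, -0.2], [-0.0, 0.1], [-0.1, -0.0], [0.1, -0.1], [-0.3, -0.0]]
[0.5749 0.2567 0.0251]
[[-0.7, -0.0], [-0.0, 0.1], [0.5, 0.3], [-0.2, -0.5], [0.3, 0.0], [-0.3, 0.1], [0.4, -0.1]]
[0.5751 0.2558 0.0175]
[[0.2, 0.1], [-0.2, -0.5], [-0.0, -0.2], [-0.1, -0.3], [0.0, -0.3], [-0.4, -0.3], [-0.4, 0.1], [0.3, 0.2], [0.7, 0.5], [-0.0, -0.3], [0.6, 0.1], [-0.1, 0.2], [0.6, 0.1], [-1.2, -0.4], [-1.9, -0.3]]
t 11.9 pos [0.5736 0.2519 0.286 ] xdir [ 0.038 -0.003 -0.999] jawyaw -0.2183 F [-0.2 -0.1 -0.5] w 0.554
turn -0.2423 delta(cur axes) [ 0.0761  0.007  -0.0018] delta(after turn) [ 0.0761  0.0072 -0.    ] dist 0.076
joints [ 0.19  0.43 -0.95  1.33  0.37  1.53 -0.95]
```

Run:
```python
from h import *
c=cam("side");o=get_obs();R=Rot.from_quat(o["ee_rot"]).as_matrix()
for e in(-.023,-.01,.008):
  for s in(-.0235,.0235):
    print(e,s,[proj(c,o["position"]+R@np.array([e,yy,s+ds])).round(1)[0].tolist() for yy in(-.011,.011) for ds in (0,np.sign(s)*.012)])
crop(c["img"],120,15,90,65,7,"pics/d10.png")
```

```text
-0.023 -0.0235 [[164.2, 69.2], [158.6, 70.7], [160.9, 64.7], [155.4, 66.1]]
-0.023 0.0235 [[185.6, 63.4], [190.9, 62.0], [181.9, 59.1], [187.2, 57.7]]
-0.01 -0.0235 [[165.5, 74.9], [160.0, 76.4], [162.2, 70.4], [156.7, 71.8]]
-0.01 0.0235 [[186.6, 69.1], [191.9, 67.6], [183.0, 64.7], [188.2, 63.3]]
0.008 -0.0235 [[167.2, 82.6], [161.8, 84.1], [163.9, 78.0], [158.6, 79.5]]
0.008 0.0235 [[187.9, 76.7], [193.1, 75.3], [184.4, 72.3], [189.5, 70.9]]
```

View pics/d10.png

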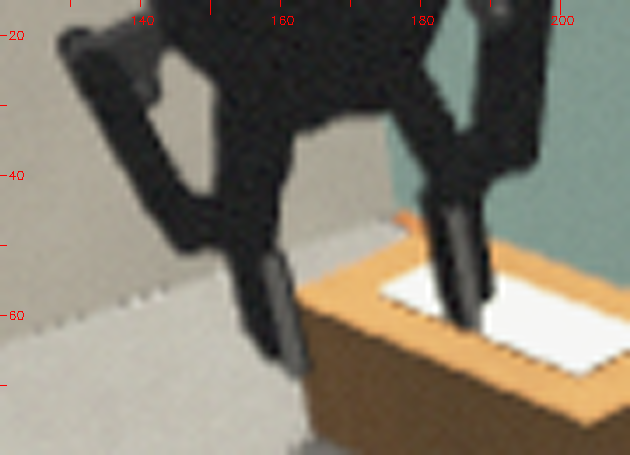

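Request:
play_rows(increments="-0.02 0 0 -0.08; -0.022 0 0 -0.08; -0.022 0 0 -0.075; -0.022 0 0 0; -0.012 0 0 0; 0 0 0 0", hand=0.34)

```text
clock: 12.55
position: [0.569, 0.2516, 0.3869]
ee_rot: [-0.011, 0.694, 0.007, 0.72]
ft_force: [-0.0, -0.2, -0.5]
grip_width: 0.329
```

```bash
python3 go.py .575 .2556 .06 .015
```

```text
t 12.55 pos [0.569  0.2516 0.3869] xdir [ 0.037 -0.005 -0.999] jawyaw 0.0263 F [-0.  -0.2 -0.5] w 0.329
turn 0.0113 delta(cur axes) [ 0.3269  0.0057 -0.006 ] delta(after turn) [ 0.3269  0.0056 -0.006 ] dist 0.327
joints [ 0.16  0.43 -1.    1.13  0.39  1.73 -0.7 ]
```

Request:
play_rows(increments="0 0 0.03 0; 0 0 0.04 0; 0 0 0.04 0; 0 0 0 0; 0 0 0 0")

```text
clock: 13.05
position: [0.6825, 0.2552, 0.3855]
ee_rot: [-0.012, 0.695, 0.006, 0.719]
ft_force: [-0.2, -0.1, -0.1]
grip_width: 0.33
```

```bash
python3 go.py .575 .2556 .06 .015
```

```text
t 13.05 pos [0.6825 0.2552 0.3855] xdir [ 0.034 -0.009 -0.999] jawyaw 0.0257 F [-0.2 -0.1 -0.1] w 0.33
turn 0.0107 delta(cur axes) [ 0.3216  0.0063 -0.1185] delta(after turn) [ 0.3216  0.005  -0.1185] dist 0.343
joints [-0.05  0.68 -0.9   0.74  0.57  1.86 -0.61]
```

Request:
play_rows(increments="0 0 -0.01 0; 0 0 -0.02 0; 0 0 -0.03 0; 0 0 -0.03 0; 0 0 -0.02 0; 0 0 -0.01 0; 0 0 0 0")

```text
clock: 13.75
position: [0.5515, 0.2518, 0.3753]
ee_rot: [-0.016, 0.696, 0.003, 0.718]
ft_force: [0.8, 0.5, -0.8]
grip_width: 0.328
```

```bash
python3 go.py .575 .2556 .06 .015
```

```text
t 13.75 pos [0.5515 0.2518 0.3753] xdir [ 0.031 -0.018 -0.999] jawyaw 0.0272 F [ 0.8  0.5 -0.8] w 0.328
turn 0.0122 delta(cur axes) [0.3158 0.0092 0.0139] delta(after turn) [0.3158 0.0094 0.0138] dist 0.316
joints [ 0.19  0.4  -1.02  1.19  0.38  1.71 -0.71]
```

Request:
play_rows(increments="0.006 0.002 0.004 -0.006; 0.012 0.004 0.008 -0.006; 0.018 0.002 0.004 0; 0.02 0 0 0; 0.02 0 0 0; 0.02 0 0 0; 0.02 0 0 0; 0.02 0 0 0; 0.02 0 0 0; 0.02 0 0 0; 0.018 0 0 0; 0.016 0 0 0; 0.014 0 0 0; 0.011 0 0 0; 0.008 0 0 0; 0.005 0 0 0; 0.002 0 0 0; 0 0 0 0")

```text
clock: 15.55
position: [0.5816, 0.2567, 0.0938]
ee_rot: [-0.022, 0.701, 0.008, 0.713]
ft_force: [1.3, 0.9, -0.8]
grip_width: 0.33
```

```bash
python3 go.py .5763 .2549 .09 .015;  python3 - <<'E'
from h import *
c=cam("side");d=c["img"];w=cam("wrist")["img"]
crop(d,140,70,130,130,5,"pics/d11.png");cv2.imwrite("pics/w11.png",w)
E
```

```text
t 15.55 pos [0.5816 0.2567 0.0938] xdir [ 0.017 -0.019 -1.   ] jawyaw 0.0423 F [ 1.3  0.9 -0.8] w 0.33
turn 0.0273 delta(cur axes) [ 0.0037 -0.0015 -0.0055] delta(after turn) [ 0.0037 -0.0017 -0.0054] dist 0.007
joints [ 0.17  0.62 -0.93  1.54  0.54  1.25 -0.8 ]
```

View pics/d11.png

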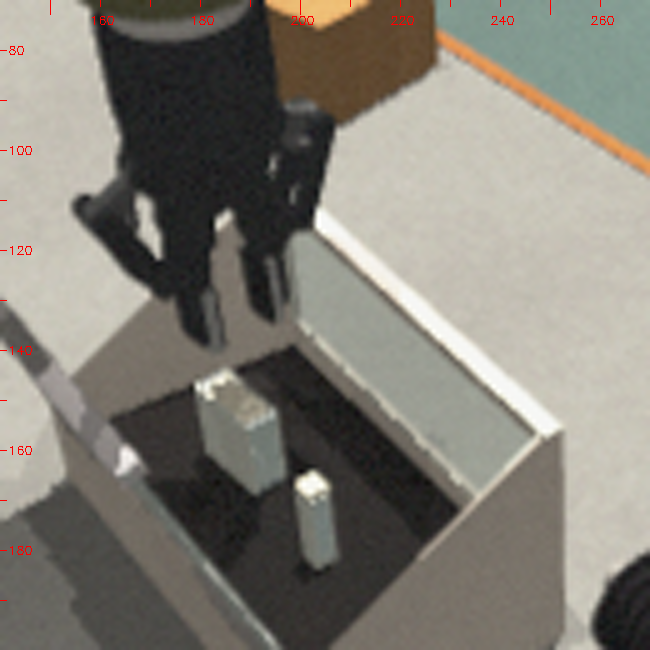

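View pics/w11.png

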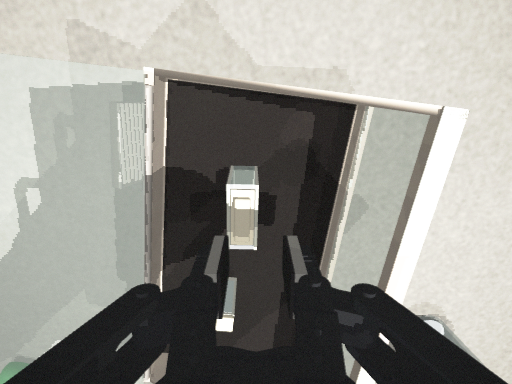

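Request:
play_rows(increments="0.002 0 -0.002 0.014; 0.004 -0.001 -0.003 0.014; 0.007 -0.001 -0.001 0; 0.008 0 0 0; 0.007 0 0 0; 0.005 0 0 0; 0.003 0 0 0; 0 0 0 0")

```text
clock: 16.45
position: [0.5762, 0.2537, 0.0555]
ee_rot: [-0.011, 0.701, -0.003, 0.713]
ft_force: [-0.1, -0.4, 0.7]
grip_width: 0.331
```

```bash
python3 go.py .5757 .2549 .025 .015;  python3 - <<'E'
from h import *
c=cam("side");d=c["img"];w=cam("wrist")["img"]
crop(d,150,90,90,100,6,"pics/d12.png");crop(w,180,130,150,130,5,"pics/w12.png")
E
```

```text
t 16.45 pos [0.5762 0.2537 0.0555] xdir [ 0.018 -0.019 -1.   ] jawyaw 0.0116 F [-0.1 -0.4  0.7] w 0.331
turn -0.0034 delta(cur axes) [ 0.0305  0.0018 -0.001 ] delta(after turn) [ 0.0305  0.0018 -0.001 ] dist 0.031
joints [ 0.16  0.64 -0.9   1.59  0.56  1.18 -0.86]
```

View pics/d12.png

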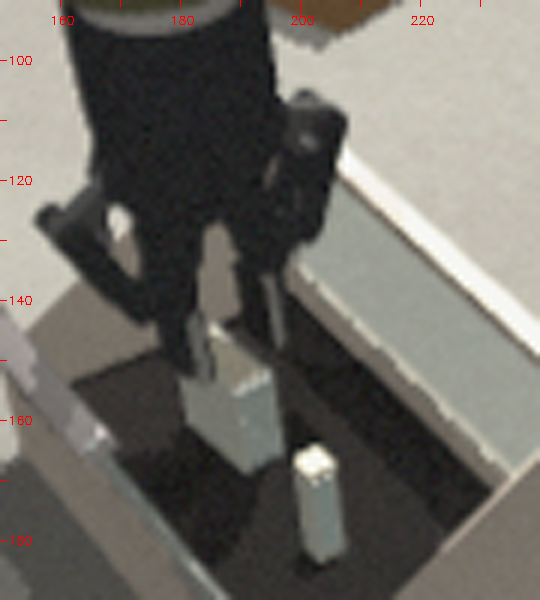

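View pics/w12.png

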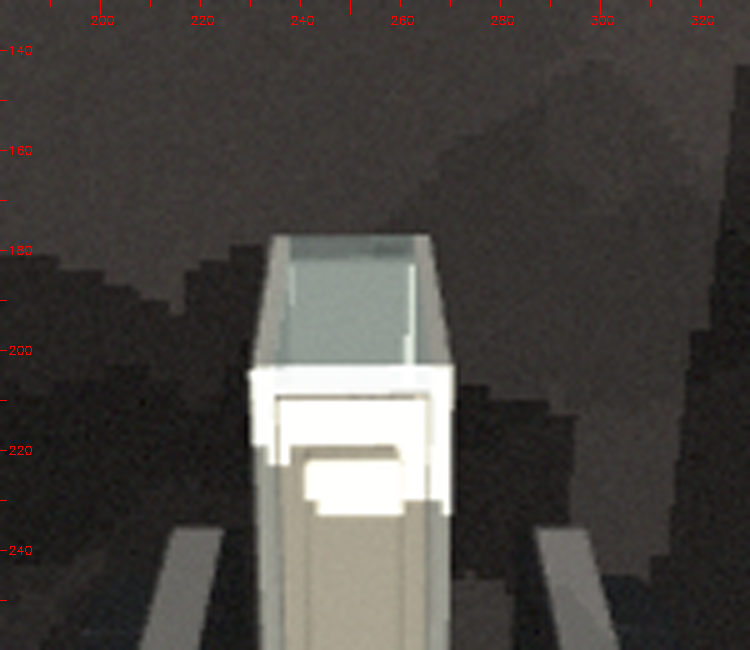

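Request:
play_rows(increments="0.002 0.001 -0.001 0; 0.005 0 -0.001 0; 0.006 0 0 0; 0.006 0 0 0; 0.005 0 0 0; 0.004 0 0 0; 0.003 0 0 0; 0 0 0 0")

```text
clock: 17.35
position: [0.5751, 0.2545, 0.0226]
ee_rot: [-0.011, 0.7, -0.003, 0.714]
ft_force: [-0.6, -0.6, -0.2]
grip_width: 0.33
```

```bash
python3 go.py .5757 .2549 .0235 .015;  python3 - <<'E'
from h import *
c=cam("side");d=c["img"];w=cam("wrist")["img"]
crop(d,150,90,90,100,6,"pics/d13.png");crop(w,180,130,150,130,5,"pics/w13.png")
E
```

```text
t 17.35 pos [0.5751 0.2545 0.0226] xdir [ 0.019 -0.019 -1.   ] jawyaw 0.0115 F [-0.6 -0.6 -0.2] w 0.33
turn -0.0035 delta(cur axes) [-0.0009  0.0004  0.0006] delta(after turn) [-0.0009  0.0004  0.0006] dist 0.001
joints [ 0.14  0.67 -0.88  1.62  0.59  1.13 -0.88]
```

View pics/d13.png

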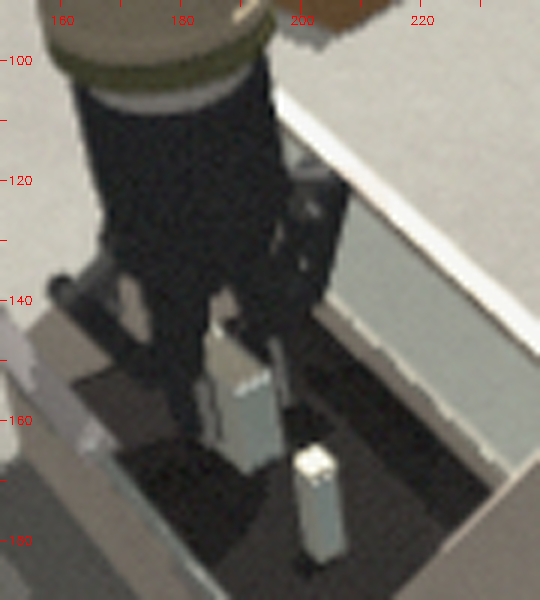

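View pics/w13.png

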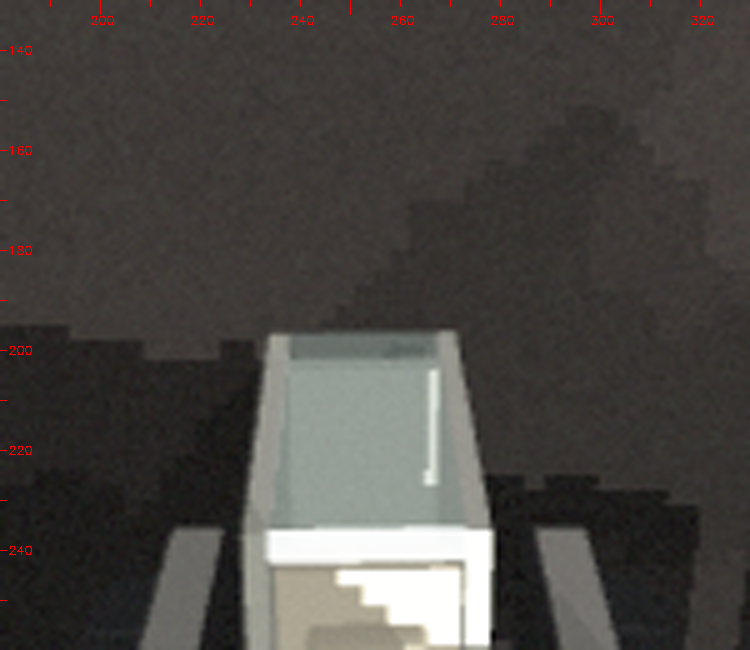

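Request:
play_rows(increments="0 0 0 0; 0 0 0 0; 0 0 0 0; 0 0 0 0; 0 0 0 0", hand=1, squeeze=35)

```text
clock: 17.95
position: [0.5756, 0.2548, 0.0239]
ee_rot: [-0.01, 0.7, -0.002, 0.714]
ft_force: [0.3, 0.5, -0.8]
grip_width: 0.228
```

```bash
python3 go.py .575 .2549 .15 .015;  python3 - <<'E'
from h import *
c=cam("side");d=c["img"];w=cam("wrist")["img"]
crop(d,150,90,90,100,6,"pics/d14.png");crop(w,180,130,150,130,5,"pics/w14.png")
E
```

```text
t 17.95 pos [0.5756 0.2548 0.0239] xdir [ 0.021 -0.018 -1.   ] jawyaw 0.0115 F [ 0.3  0.5 -0.8] w 0.228
turn -0.0035 delta(cur axes) [-0.1261 -0.0022  0.002 ] delta(after turn) [-0.1261 -0.0022  0.002 ] dist 0.126
joints [ 0.14  0.67 -0.88  1.61  0.59  1.13 -0.88]
```

View pics/d14.png

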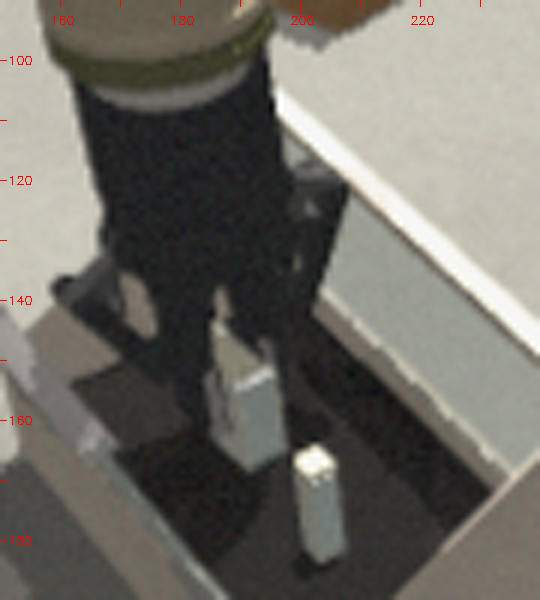

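View pics/w14.png

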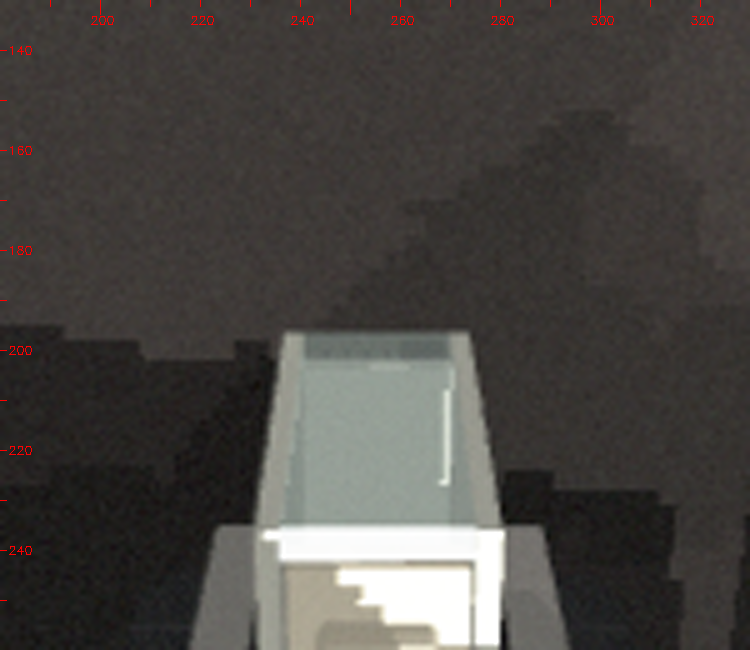

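Request:
play_rows(increments="-0.003 0 0 0; -0.006 0 0 0; -0.010 0 0 0; -0.014 0 0.001 0; -0.018 0 0 0; -0.02 0 0.001 0; -0.02 0 0 0; -0.02 0 0.001 0; -0.02 0 0 0; -0.02 0 0 0; -0.02 0 0 0; -0.02 0 0 0; -0.02 0 0 0; -0.018 0 0 0; -0.014 0 0 0; -0.01 0 0 0; -0.006 0 0 0; -0.003 0 0 0; 0 0 0 0")

```text
clock: 19.95
position: [0.57, 0.2628, 0.3188]
ee_rot: [-0.01, 0.695, 0.002, 0.719]
ft_force: [-0.1, -0.8, -1.2]
grip_width: 0.23
```

```bash
python3 go.py .345 .24 .285 .015;  python3 - <<'E'
from h import *
c=cam("side");d=c["img"];w=cam("wrist")["img"]
crop(d,100,20,170,190,4,"pics/d15.png");crop(w,180,130,150,130,5,"pics/w15.png")
E
```

```text
t 19.95 pos [0.57   0.2628 0.3188] xdir [ 0.033 -0.012 -0.999] jawyaw 0.0165 F [-0.1 -0.8 -1.2] w 0.23
turn 0.0015 delta(cur axes) [ 0.0265 -0.0187 -0.2263] delta(after turn) [ 0.0265 -0.0191 -0.2263] dist 0.229
joints [ 0.17  0.45 -1.01  1.26  0.41  1.61 -0.74]
```

View pics/d15.png

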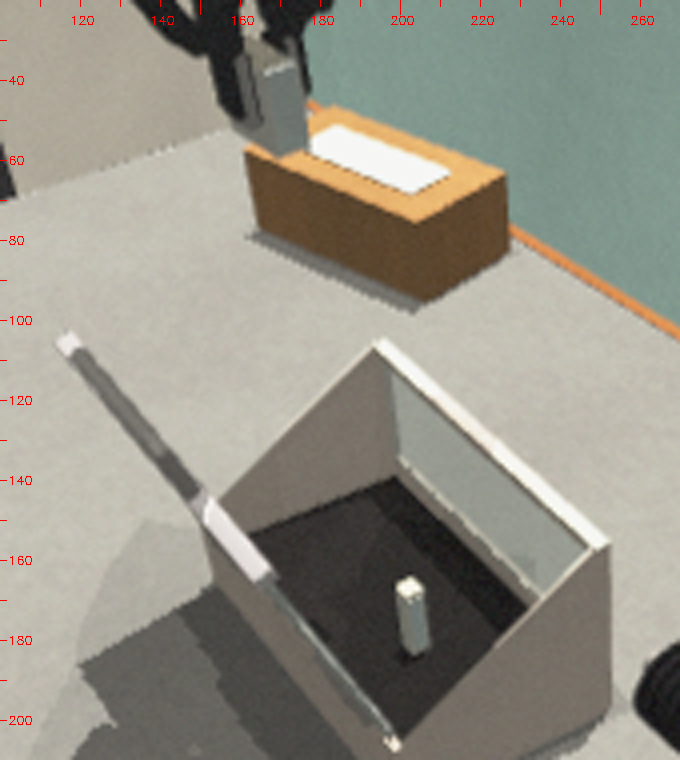

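View pics/w15.png

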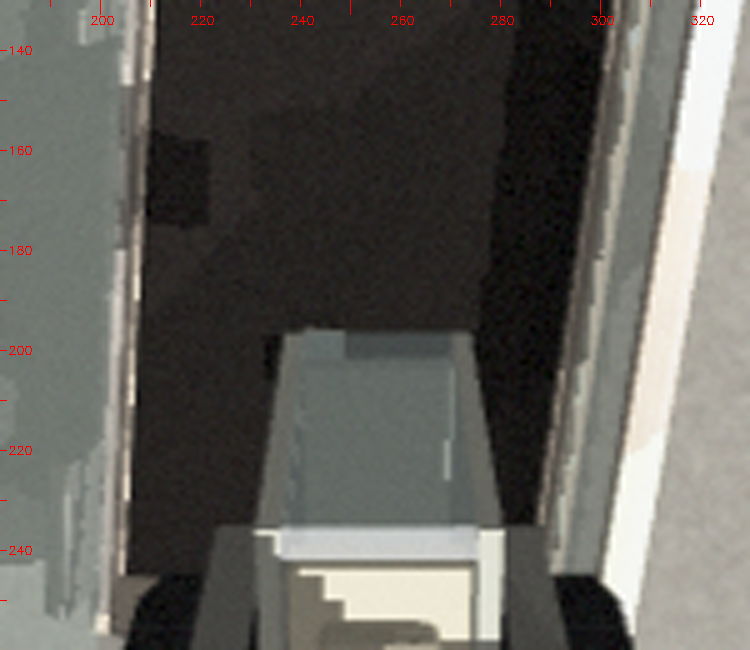

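Request:
play_rows(increments="0 0 -0.005 0; 0 -0.001 -0.01 0; 0 -0.002 -0.015 0; 0 -0.002 -0.018 0; 0 -0.002 -0.02 0; 0 -0.002 -0.02 0; 0 -0.002 -0.02 0; 0 -0.002 -0.02 0; 0 -0.002 -0.02 0; 0 -0.001 -0.018 0; 0 0 -0.015 0; 0 0 -0.011 0; 0 0 -0.007 0; 0 0 -0.003 0; 0 0 0 0")

```text
clock: 21.55
position: [0.3496, 0.2409, 0.3011]
ee_rot: [-0.013, 0.699, -0.005, 0.715]
ft_force: [0.2, 0.6, -0.2]
grip_width: 0.226
```

```bash
python3 go.py .35 .24 .19 -.079;  python3 - <<'E'
from h import *
c=cam("side");d=c["img"]
crop(d,40,0,200,190,4,"pics/d16.png")
E
```

```text
t 21.55 pos [0.3496 0.2409 0.3011] xdir [ 0.024 -0.026 -0.999] jawyaw 0.012 F [ 0.2  0.6 -0.2] w 0.226
turn 0.091 delta(cur axes) [ 0.1111  0.002  -0.0022] delta(after turn) [ 0.1111  0.0018 -0.0024] dist 0.111
joints [ 0.5  -0.22 -1.05  1.76 -0.15  1.49 -0.51]
```

View pics/d16.png

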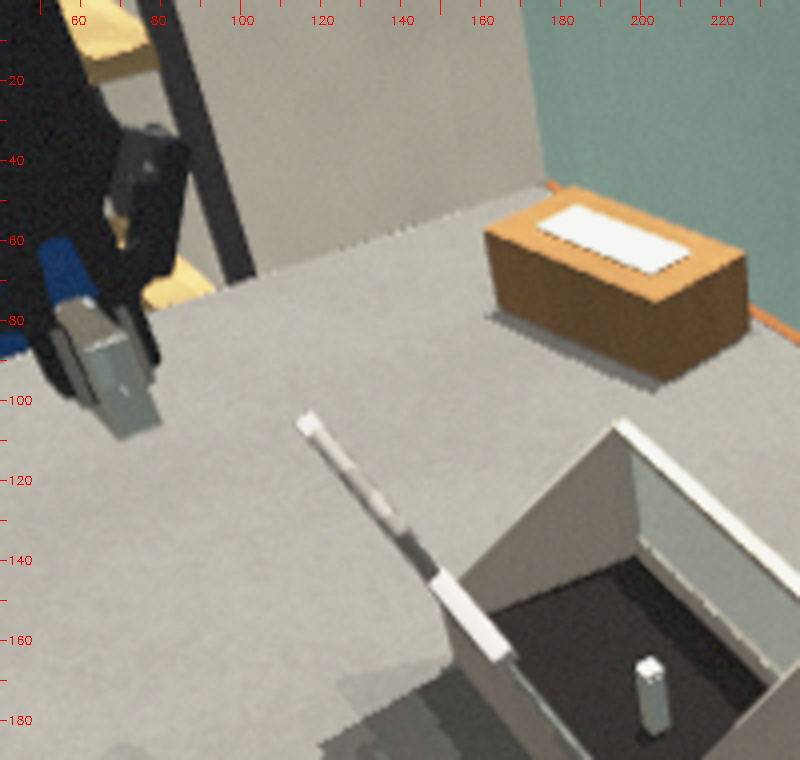

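Request:
play_rows(increments="0.003 0 0 0.02; 0.006 0 0 0.02; 0.010 0 0 0.02; 0.012 0 0 0.02; 0.014 0 0 0.01; 0.014 0 0 0; 0.014 0 0 0; 0.012 0 0 0; 0.01 0 0 0; 0.007 0 0 0; 0.005 0 0 0; 0.002 0 0 0; 0 0 0 0")

```text
clock: 22.9
position: [0.3518, 0.2373, 0.1805]
ee_rot: [0.025, 0.7, -0.04, 0.713]
ft_force: [1.3, -0.5, -0.9]
grip_width: 0.226
```

```bash
python3 go.py .37 .24 .18 -.079;  python3 - <<'E'
from h import *
c=cam("side");d=c["img"]
crop(d,30,10,180,190,4,"pics/d17.png");cv2.imwrite("pics/w17.png",cam("wrist")["img"]);
crop(cam("scene")["img"],230,60,200,190,4,"pics/s17.png")
E
```

```text
t 22.9 pos [0.3518 0.2373 0.1805] xdir [ 0.018 -0.023 -1.   ] jawyaw -0.0919 F [ 1.3 -0.5 -0.9] w 0.226
turn -0.0129 delta(cur axes) [0.0007 0.0044 0.0179] delta(after turn) [0.0007 0.0042 0.0179] dist 0.018
joints [ 0.53 -0.1  -1.17  1.95 -0.07  1.23 -0.7 ]
```

View pics/d17.png

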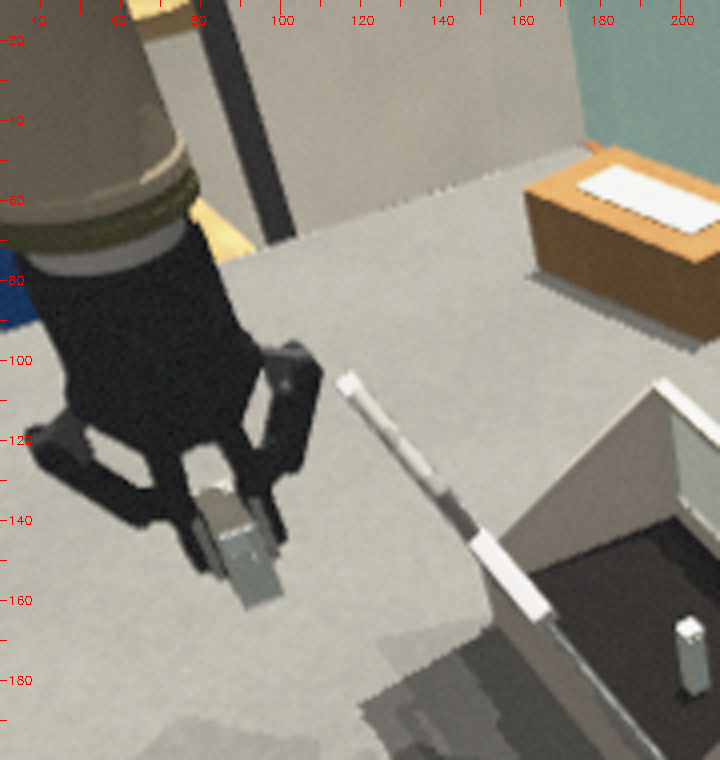

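View pics/w17.png

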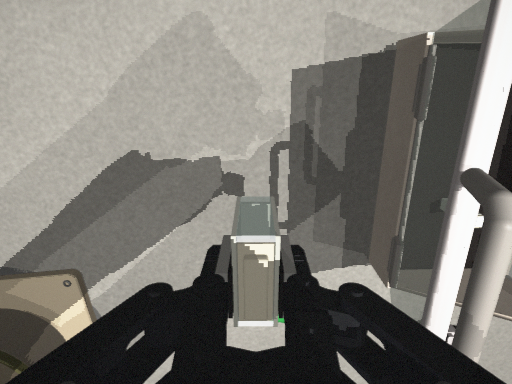

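View pics/s17.png

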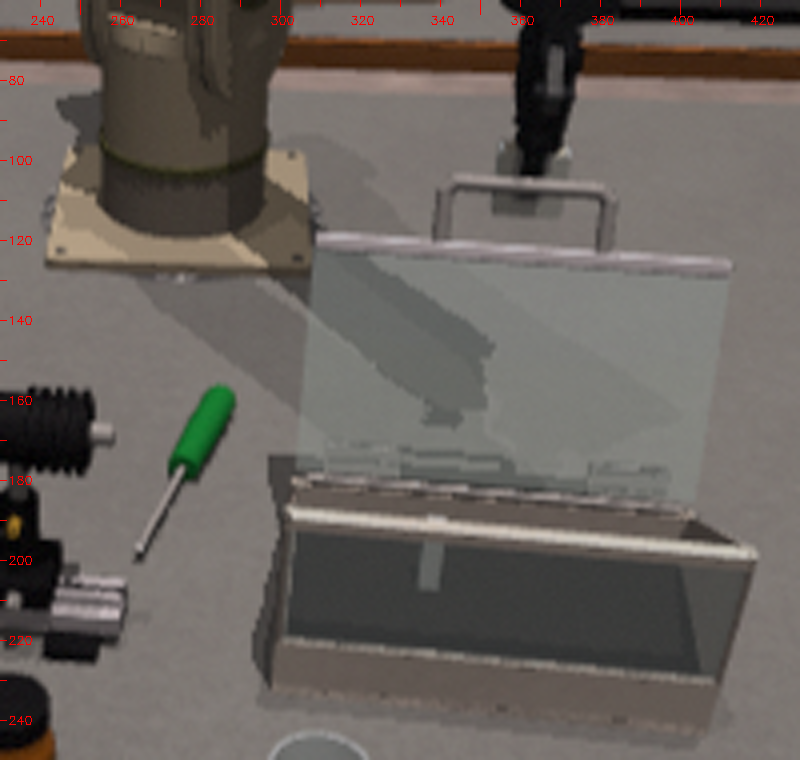

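Run:
```python
from h import *
c=cam("side")
for x in(.397,.407,.417,.43):
  for z in(.23,.25,.27,.29): print(x,z,proj(c,[x,.237,z]).round(1)[0],end=' ')
  print()
```

```text
0.397 0.23 [107.9 130.1] 0.397 0.25 [105.2 121.8] 0.397 0.27 [102.3 113.2] 0.397 0.29 [ 99.3 104.3] 
0.407 0.23 [112.6 128.2] 0.407 0.25 [109.9 119.9] 0.407 0.27 [107.1 111.4] 0.407 0.29 [104.2 102.5] 
0.417 0.23 [117.2 126.3] 0.417 0.25 [114.6 118.1] 0.417 0.27 [111.9 109.5] 0.417 0.29 [109.2 100.6] 
0.43 0.23 [123.1 123.9] 0.43 0.25 [120.6 115.7] 0.43 0.27 [118.1 107.2] 0.43 0.29 [115.4  98.3]
```

Request:
play_rows(increments="0 0 0.004 0; 0 0 0.008 0; 0 0 0.01 0; 0 0 0.012 0; -0.001 0 0.012 0; -0.001 0 0.012 0; -0.001 0 0.012 0; -0.001 0 0.012 0; -0.001 0 0.012 0; -0.001 0 0.012 0; 0 0 0.012 0; 0 0 0.01 0; 0 0 0.008 0; 0 0 0.005 0; 0 0 0.002 0; 0 0 0 0")

```text
clock: 24.7
position: [0.5081, 0.2233, 0.1957]
ee_rot: [0.028, 0.696, -0.042, 0.716]
ft_force: [0.3, 0.6, -0.3]
grip_width: 0.224
```

```bash
python3 go.py .50 .24 .19 -.079;  python3 - <<'E'
from h import *
c=cam("side");d=c["img"]
crop(d,80,10,190,190,4,"pics/d18.png")
E
```

```text
t 24.7 pos [0.5081 0.2233 0.1957] xdir [ 0.027 -0.022 -0.999] jawyaw -0.0992 F [ 0.3  0.6 -0.3] w 0.224
turn -0.0202 delta(cur axes) [ 0.0051  0.0159 -0.0099] delta(after turn) [ 0.0051  0.0161 -0.0096] dist 0.019
joints [ 0.38  0.36 -1.09  1.64  0.36  1.33 -0.86]
```

View pics/d18.png

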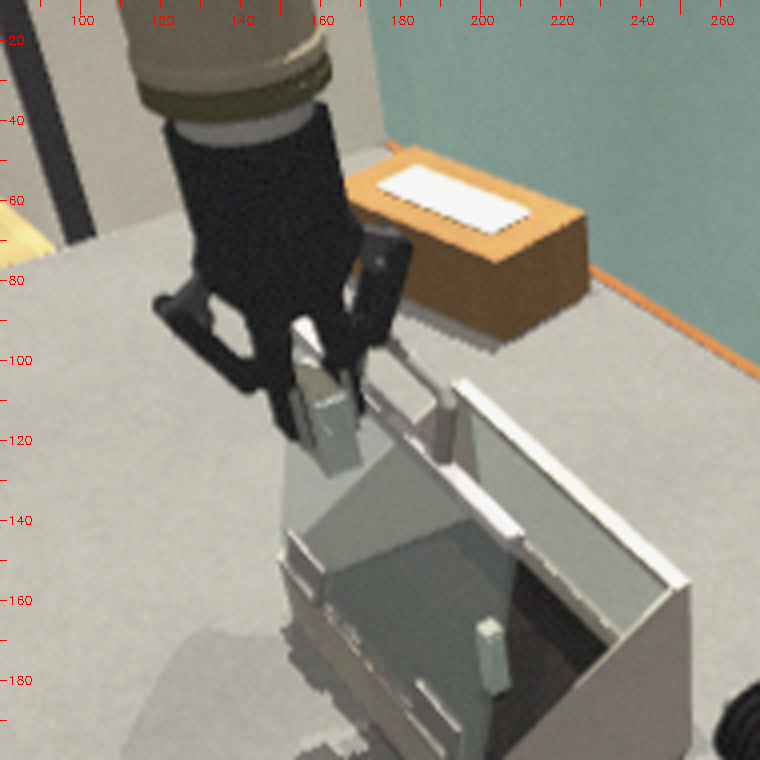

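Request:
play_rows(increments="0 0 0 0; 0 0 -0.003 0; -0.002 0 -0.005 0; -0.005 0 -0.005 0; -0.008 0 -0.003 0; -0.01 0 0 0; -0.01 0 0 0; -0.008 0 0 0; -0.005 0 0 0; -0.002 0 0 0; 0 0 0 0")

```text
clock: 25.85
position: [0.4883, 0.2271, 0.2515]
ee_rot: [0.027, 0.695, -0.042, 0.717]
ft_force: [0.1, -0.4, -0.9]
grip_width: 0.229
```

```bash
python3 go.py .50 .24 .19 -.079;  python3 - <<'E'
from ov import *
c=cam("side")
view(c,100,10,170,200,4,"pics/d19.png",[(cabsegs([.5738,.2099,-.0789],0),(0,0,255))])
E
```

```text
t 25.85 pos [0.4883 0.2271 0.2515] xdir [ 0.031 -0.022 -0.999] jawyaw -0.0975 F [ 0.1 -0.4 -0.9] w 0.229
turn -0.0185 delta(cur axes) [0.0615 0.0152 0.0083] delta(after turn) [0.0615 0.015  0.0086] dist 0.064
joints [ 0.43  0.27 -1.13  1.6   0.28  1.42 -0.83]
```

View pics/d19.png

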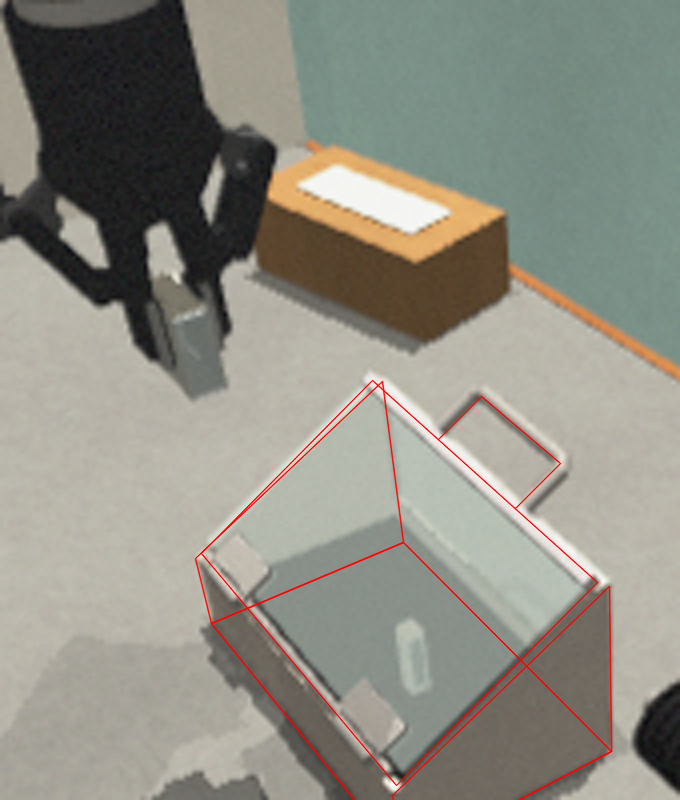

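Request:
play_rows(increments="-0.004 -0.004 0 -0.006; -0.006 -0.008 0.002 -0.006; -0.006 -0.012 0.002 -0.006; -0.003 -0.016 0.003 -0.006; 0 -0.02 0.003 0; 0 -0.022 0.003 0; 0 -0.024 0.003 0; 0 -0.024 0.003 0; 0 -0.024 0.003 0; 0 -0.024 0.003 0; 0 -0.024 0.003 0; 0 -0.024 0.003 0; 0 -0.022 0.002 0; 0 -0.018 0 0; 0 -0.014 0 0; 0 -0.01 0 0; 0 -0.006 0 0; 0 -0.003 0 0; 0 0 0 0")

```text
clock: 27.9
position: [0.4974, -0.0949, 0.2841]
ee_rot: [0.016, 0.695, -0.034, 0.718]
ft_force: [0.3, -0.3, -0.8]
grip_width: 0.228
```

```bash
python3 go.py .5745 -.1972 .28 -.072;  python3 - <<'E'
from ov import *
it=[(stsegs([.5745,-.1972,-.0721]),(0,255,0))]
c=cam("side"); view(c,215,60,210,300,2.6,"pics/d20.png",it)
w=cam("wrist"); view(w,0,0,512,384,1.5,"pics/w20.png",it); cv2.imwrite("pics/w20r.png",w["img"]);np.savez("w20.npz",R=w["R"],t=w["t"],f=w["f"],cx=w["cx"],cy=w["cy"])
c=cam("scene"); view(c,100,100,180,130,4,"pics/s20.png",it)
E
```

```text
t 27.9 pos [ 0.4974 -0.0949  0.2841] xdir [ 0.032 -0.026 -0.999] jawyaw -0.0711 F [ 0.3 -0.3 -0.8] w 0.228
turn 0.0009 delta(cur axes) [ 0.0092 -0.0964  0.084 ] delta(after turn) [ 0.0092 -0.0963  0.0841] dist 0.128
joints [ 1.    0.08 -0.95  1.64  0.09  1.42 -0.03]
```

View pics/d20.png

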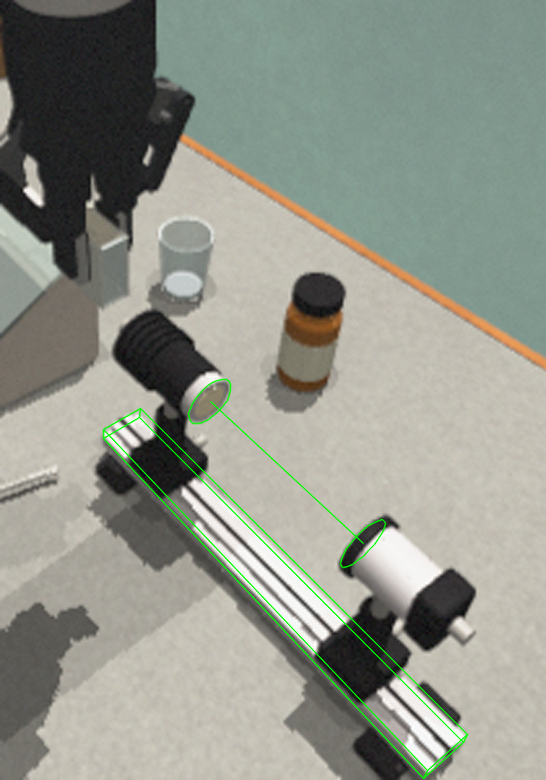

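View pics/w20.png

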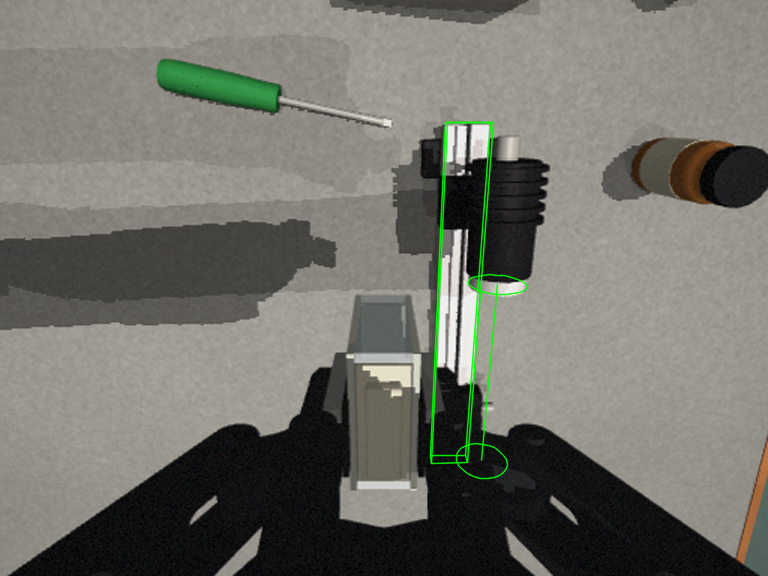

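View pics/s20.png

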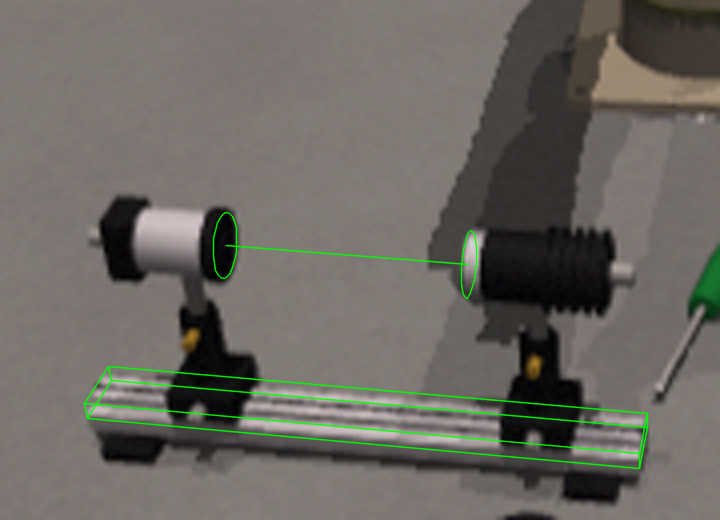

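Request:
play_rows(increments="0 -0.004 0.003 0; 0 -0.008 0.007 0; 0 -0.012 0.01 0; 0 -0.014 0.012 0; 0 -0.014 0.012 0; 0 -0.013 0.012 0; 0 -0.01 0.009 0; 0 -0.006 0.006 0; 0 -0.004 0.003 0; 0 -0.002 0.001 0; 0 0 0 0")

```text
clock: 29.25
position: [0.5718, -0.1944, 0.2866]
ee_rot: [0.017, 0.696, -0.034, 0.717]
ft_force: [-0.2, 0.8, -1.1]
grip_width: 0.229
```

```bash
cat > shot.py <<'E'
import sys
from ov import *
k=sys.argv[1]
it=[(stsegs([.5745,-.1972,-.0721]),(0,255,0))]
o=get_obs();R=Rot.from_quat(o["ee_rot"]).as_matrix()
np.savez("tool.npz",R=R,p=o["position"])
for n in("side","scene","wrist"):
    c=cam(n); cv2.imwrite(f"pics/{n}{k}.png",c["img"]); np.savez(f"{n}{k}.npz",**{q:c[q] for q in("R","t","f","cx","cy")})
    if n=="side": crop(c["img"],235,70,150,150,5,f"pics/d{k}.png")
    if n=="scene": crop(c["img"],120,60,140,110,5,f"pics/s{k}.png")
    if n=="wrist": crop(c["img"],200,150,170,180,4,f"pics/w{k}.png")
E
python3 go.py .5745 -.1972 .16 -.072; python3 shot.py 21
```

```text
t 29.25 pos [ 0.5718 -0.1944  0.2866] xdir [ 0.03  -0.026 -0.999] jawyaw -0.0721 F [-0.2  0.8 -1.1] w 0.229
turn -0.0001 delta(cur axes) [ 0.1266  0.0004 -0.0011] delta(after turn) [ 0.1266  0.0004 -0.0011] dist 0.127
joints [ 0.93  0.35 -0.89  1.4   0.29  1.49 -0.02]
```

View pics/d21.png

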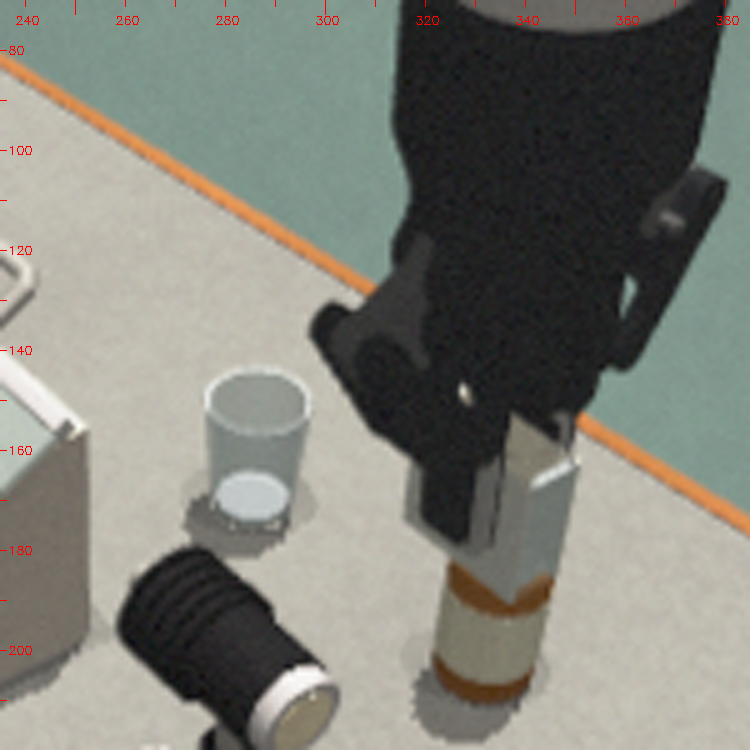

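View pics/s21.png

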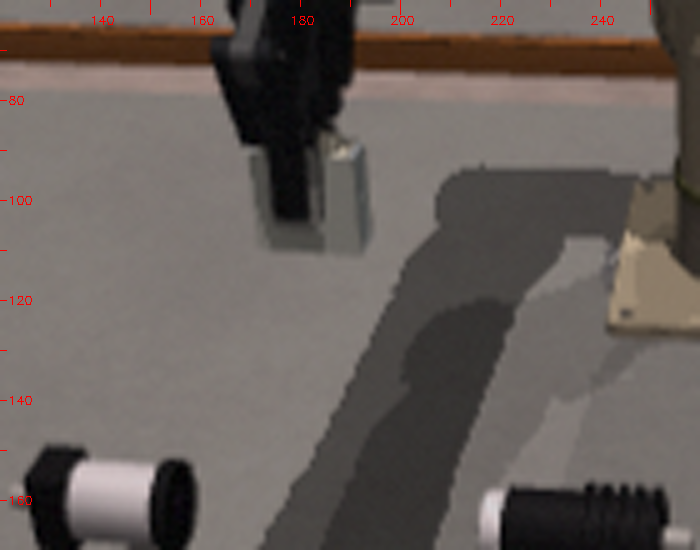

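View pics/w21.png

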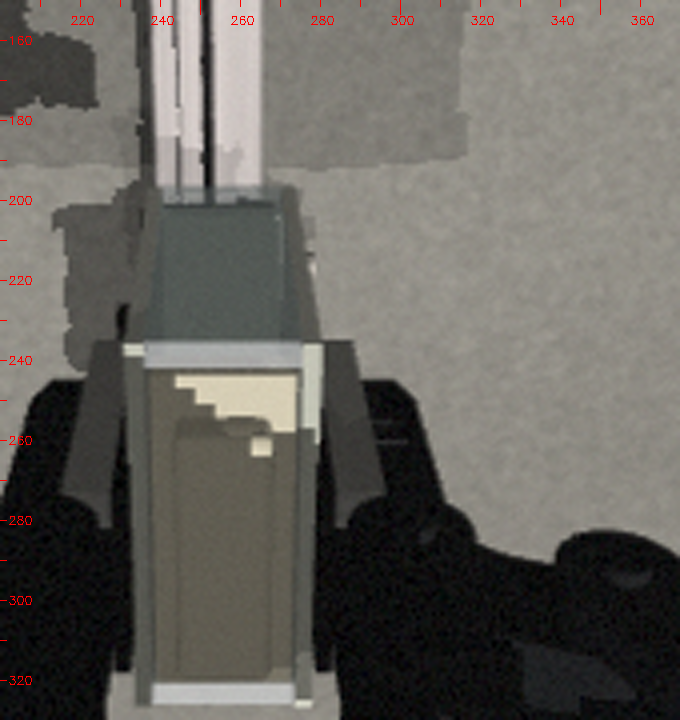

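```bash
cat > cfit.py <<'E'
from h import *
from scipy.optimize import least_squares
def run(k,obs,stand=(.5745,-.1972,-.0721),names=("wrist","side","scene")):
    C={n:dict(np.load(f"{n}{k}.npz")) for n in names}
    tl=np.load("tool.npz"); 
    def pose(p): return Rot.from_rotvec(p[3:]).as_matrix(),p[:3]
    def f(p,use=names):
        R,t=pose(p); r=[]
        for n,X,uv in obs:
            if n in use: r.append((proj(C[n],np.array(X)@R.T+t)-uv).ravel()/(1 if n!="wrist" else 1.))
        return np.concatenate(r)
    a=stand[2];b=np.array([stand[0],stand[1],.15])
    Rs=Rot.from_euler("z",a).as_matrix()
    for use in (names,("wrist",),("side","scene"),("wrist","side")):
        try: r=least_squares(f,[*tl["p"],0,0,a],loss="soft_l1",args=(use,))
        except Exception as e: print(e); continue
        R,t=pose(r.x)
        rel=Rs.T@(t-b); rr=Rot.from_matrix(Rs.T@R).as_rotvec()
        print(use,"centre",t.round(4),"rel beam",rel.round(4),"rot rel stand",rr.round(3),"tool frame",(tl["R"].T@(t-tl["p"])).round(4),"rms",np.sqrt(np.mean(r.fun**2)).round(2))
        if use==names: print(f(r.x).reshape(-1,2).round(1).tolist())
h,y,z=.01,.023,.0225
E
cat > c21.py <<'E'
from cfit import *
run(21,[("wrist",[-h,y,z],[230.5,235.5]),("wrist",[h,y,z],[280.8,235.5]),("wrist",[-h,-y,z],[233,326.5]),("wrist",[h,-y,z],[278.3,327]),("wrist",[-h,y,-z],[239.5,196.5]),("wrist",[h,y,-z],[274.5,197]),
("side",[-h,y,-z],[316.6,173]),("side",[-h,-y,-z],[338,190]),("side",[h,-y,-z],[346.4,185]),("side",[-h,-y,z],[340.6,168]),("side",[h,-y,z],[350.4,163]),
("scene",[h,-y,-z],[173.6,110]),("scene",[h,y,-z],[185,110.6]),("scene",[-h,y,-z],[193,111]),("scene",[h,y,z],[186,90]),("scene",[-h,y,z],[192,88.6])])
E
python3 c21.py
```

```text
('wrist', 'side', 'scene') centre [ 0.5721 -0.1923  0.3166] rel beam [-0.0027  0.0047  0.1666] rot rel stand [-0.011 -0.051 -0.004] tool frame [-0.0298  0.001   0.0013] rms 1.57
[[0.4, -0.3], [-0.2, 0.3], [0.2, -0.1], [-0.8, 0.1], [-0.9, -0.2], [1.0, -0.4], [-0.1, 0.9], [-0.1, 0.8], [1.2, -0.3], [0.7, 0.3], [1.2, -0.9], [-3.7, -0.9], [5.4, 0.1], [-0.1, -3.9], [2.9, 0.9], [-0.5, -1.1]]
('wrist',) centre [ 0.5722 -0.1924  0.3166] rel beam [-0.0027  0.0046  0.1666] rot rel stand [-0.014 -0.051  0.   ] tool frame [-0.0298  0.0008  0.0013] rms 0.47
('side', 'scene') centre [ 0.5734 -0.1915  0.316 ] rel beam [-0.0016  0.0056  0.166 ] rot rel stand [ 0.005 -0.074 -0.064] tool frame [-0.0292  0.0019  0.0025] rms 1.78
('wrist', 'side') centre [ 0.5721 -0.1921  0.3169] rel beam [-0.0028  0.0049  0.1669] rot rel stand [-0.011 -0.048 -0.004] tool frame [-0.0301  0.0011  0.0012] rms 0.63
```

Request:
play_rows(increments="0.003 0 0 0; 0.006 0 0 0; 0.010 0 0 0; 0.013 0 -0.001 0; 0.015 0 0 0; 0.015 0 -0.001 0; 0.015 0 0 0; 0.015 0 0 0; 0.014 0 -0.001 0; 0.012 0 0 0; 0.010 0 0 0; 0.008 0 0 0; 0.005 0 0 0; 0.003 0 0 0; 0.001 0 0 0; 0 0 0 0")

```text
clock: 31.1
position: [0.5721, -0.1972, 0.1276]
ee_rot: [0.016, 0.696, -0.034, 0.717]
ft_force: [0.7, -0.6, -0.8]
grip_width: 0.226
```

```bash
python3 go.py .5745 -.1972 .121 -.072; sed -i 's/crop(c\["img"\],235,70,150,150,5/crop(c["img"],275,150,130,130,6/; s/crop(c\["img"\],120,60,140,110,5/crop(c["img"],120,120,140,90,5/' shot.py; python3 shot.py 22
python3 - <<'E'
from h import *
tl=np.load("tool.npz");print("est centre",tl["p"]+tl["R"]@[-.0299,.001,.0013])
E
```

```text
t 31.1 pos [ 0.5721 -0.1972  0.1276] xdir [ 0.029 -0.026 -0.999] jawyaw -0.0709 F [ 0.7 -0.6 -0.8] w 0.226
turn 0.0011 delta(cur axes) [0.0067 0.0004 0.0022] delta(after turn) [0.0067 0.0004 0.0022] dist 0.007
joints [ 0.91  0.45 -0.85  1.62  0.38  1.2  -0.09]
est centre [ 0.57265907 -0.19560294  0.1577135 ]
```

View pics/d22.png

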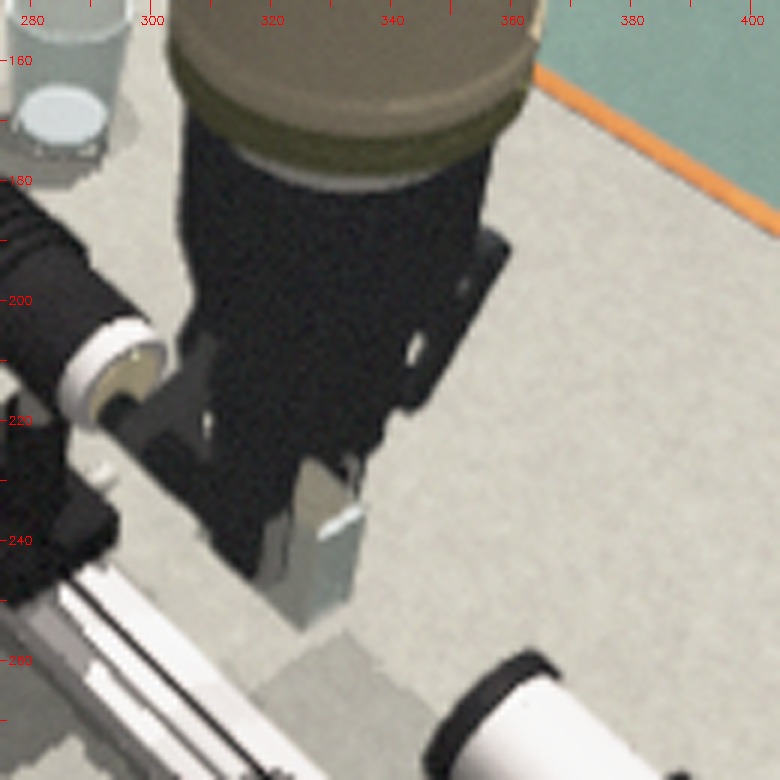

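View pics/s22.png

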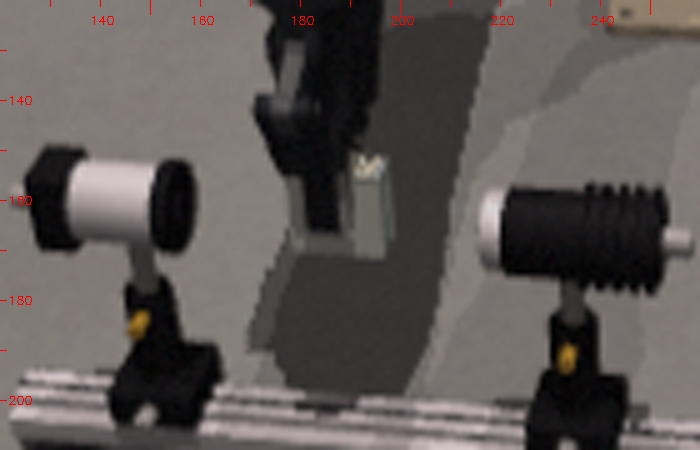

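View pics/w22.png

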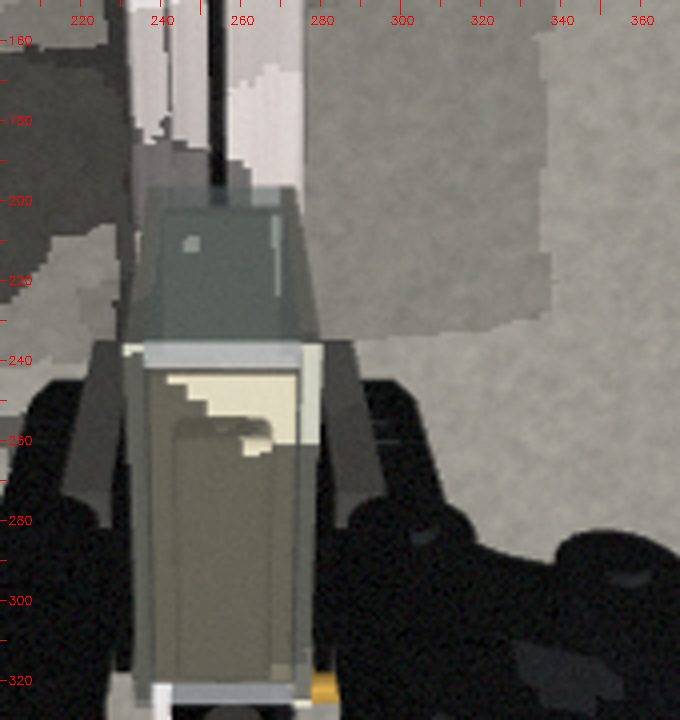

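Run:
```python
from h import *
from scipy.optimize import least_squares
w=cam("wrist"); Tc=w["tool_from_camera"]; f=w["f"]
imgs={}
h,y,z=.01,.023,.0225
X=np.array([[-h,y,z],[h,y,z],[-h,y,-z],[h,y,-z]])
def fitt(uv,lab,xdir):
    uv=np.array(uv)
    def g(p):
        # cell frame in tool frame: cell x->tool z, cell y->tool y, cell z->-tool x
        B=np.array([[0,0,-1],[0,1,0],[1,0,0]],float)
        P=(X@B.T)@Rot.from_rotvec(p[3:]).as_matrix().T+p[:3]
        C=(P-Tc[:3,3])@Tc[:3,:3]
        return np.concatenate([(C[:,:2]/C[:,2:]*f+[w["cx"],w["cy"]]-uv).ravel(), [p[5]*0]])
    r=least_squares(g,[-.03,0,0,0,0,0]); print(lab,r.x.round(4),"rms",np.sqrt(np.mean(r.fun**2)).round(2))
fitt([[231.6,235.4],[280.8,235.4],[237,196.4],[274,196.4]],"w14",0)
fitt([[231.6,235.4],[280.8,235.4],[236.8,196.2],[274.8,196.2]],"w15",0)
fitt([[230.5,235.5],[280.8,235.5],[239.5,196.5],[274.5,197]],"w21",0)
fitt([[230.5,235.5],[280.8,235.5],[239,196.5],[274.5,197]],"w22",0)
cv2.imwrite("pics/a.png",np.hstack([cv2.resize(cv2.imread("pics/wrist22.png")[185:250,215:295],None,fx=8,fy=8,interpolation=cv2.INTER_NEAREST)]))
```

```text
w14 [-0.0288  0.0005  0.001   0.0036  0.0041  0.0161] rms 0.07
w15 [-0.0297  0.0009  0.0011  0.0019  0.0004  0.0157] rms 0.28
w21 [-0.029   0.0004  0.0014 -0.0015 -0.019   0.0118] rms 0.48
w22 [-0.0295  0.0006  0.0013 -0.0001 -0.0159  0.0103] rms 0.37
```

View pics/a.png

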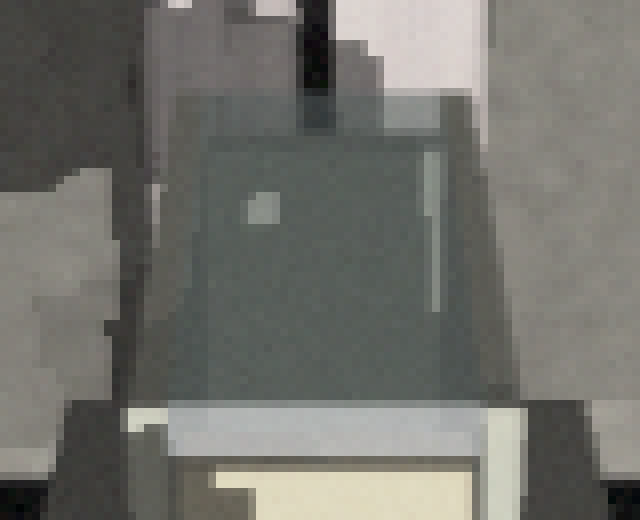

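Request:
play_rows(increments="0.002 -0.0005 0.0005 0; 0.0025 -0.0005 0.0007 0; 0.002 -0.0003 0.0005 0; 0.001 0 0 0; 0 0 0 0; 0 0 0 0")

```text
clock: 32.0
position: [0.574, -0.1991, 0.1195]
ee_rot: [0.016, 0.696, -0.034, 0.717]
ft_force: [0.3, -0.5, -0.4]
grip_width: 0.228
```

```bash
python3 go.py .5745 -.1972 .121 -.072; python3 shot.py 23
python3 - <<'E'
from h import *
tl=np.load("tool.npz");c=tl["p"]+tl["R"]@[-.0295,.0008,.0013];print("est centre",c,"target",[.5745,-.1972,.15], "tool delta",tl["R"].T@(np.array([.5745,-.1972,.15])-c))
E
```

```text
t 32.0 pos [ 0.574  -0.1991  0.1195] xdir [ 0.029 -0.026 -0.999] jawyaw -0.0711 F [ 0.3 -0.5 -0.4] w 0.228
turn 0.0009 delta(cur axes) [-0.0015  0.0019  0.0004] delta(after turn) [-0.0015  0.0019  0.0004] dist 0.002
joints [ 0.91  0.46 -0.84  1.62  0.39  1.19 -0.09]
est centre [ 0.57447771 -0.19767705  0.14908582] target [0.5745, -0.1972, 0.15] tool delta [-9.25357988e-04  4.55248196e-04  1.62865660e-05]
```

View pics/d23.png

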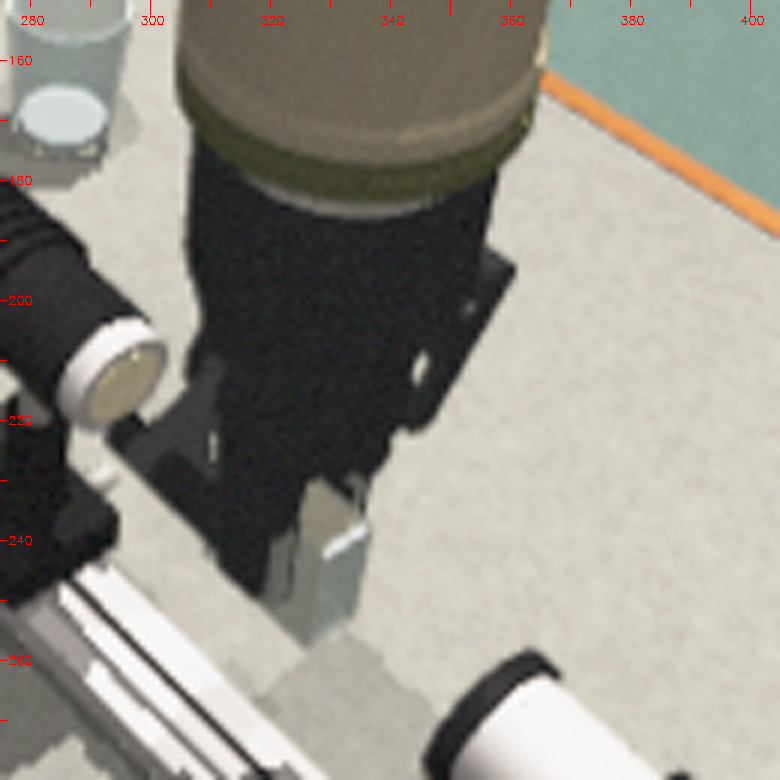

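View pics/s23.png

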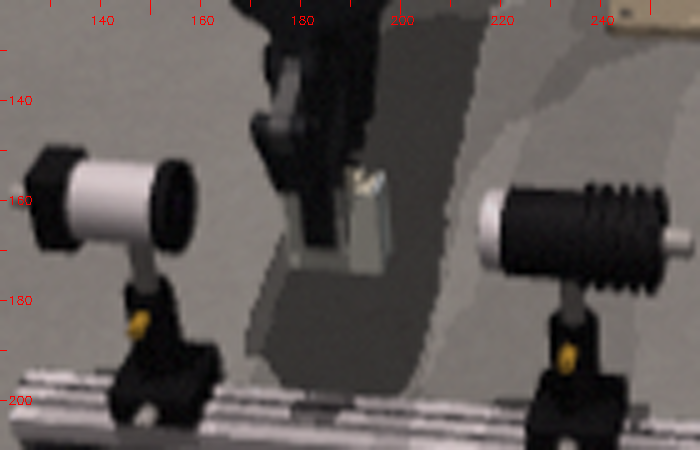

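Run:
```python
from ov import *
tl=np.load("tool.npz");c=tl["p"]+tl["R"]@[-.0295,.0008,.0013]
B=np.array([[0,0,-1],[0,1,0],[1,0,0]],float)
Rc=tl["R"]@Rot.from_rotvec([.002,.002,.015]).as_matrix()@B
print("cell z axis",Rc[:,2].round(4),"y axis",Rc[:,1].round(4),"beam dir",[-np.sin(-.0721),np.cos(-.0721),0])
P=np.array([[sx*.01,sy*.023,z] for z in(-.0225,.0225) for sx,sy in((1,1),(-1,1),(-1,-1),(1,-1))])@Rc.T+c
bx=[(P[i],P[(i+1)%4]) for i in range(4)]+[(P[4+i],P[4+(i+1)%4]) for i in range(4)]+[(P[i],P[i+4]) for i in range(4)]
it=[(stsegs([.5745,-.1972,-.0721]),(0,255,0)),(bx,(255,255,0))]
S["img"]=cv2.imread("pics/scene23.png");D["img"]=cv2.imread("pics/side23.png")
view(D,275,150,130,140,5,"pics/o23d.png",it);view(S,120,120,140,90,5,"pics/o23s.png",it)
```

```text
cell z axis [-0.0279  0.0111  0.9995] y axis [ 0.0734  0.9973 -0.0091] beam dir [np.float64(0.07203754867442332), np.float64(0.9974019207826803), 0]
```

View pics/o23d.png

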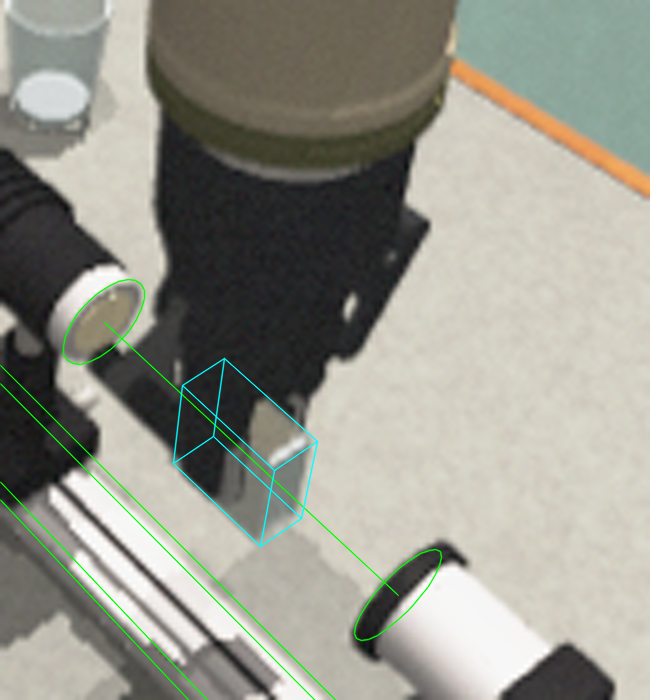

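View pics/o23s.png

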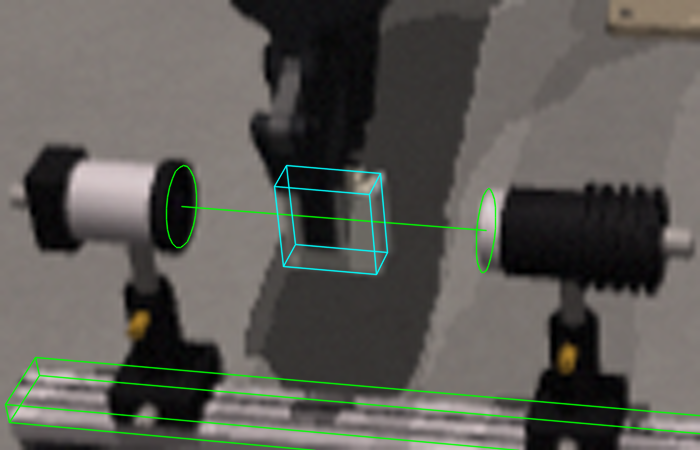

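Run:
```python
from ov import *
W=dict(np.load("wrist23.npz"));W["img"]=cv2.imread("pics/wrist23.png")
view(W,150,0,220,240,3,"pics/o23w.png",[(stsegs([.5745,-.1972,-.0721]),(0,255,0))])
print(proj(W,T([.5745,-.1972,-.0721],[[0,.075,.15],[.02,.075,.15],[-.02,.075,.15]])).round(1))
```

```text
[[256.4  97.2]
 [304.8  97.2]
 [207.5  97.3]]
```

View pics/o23w.png

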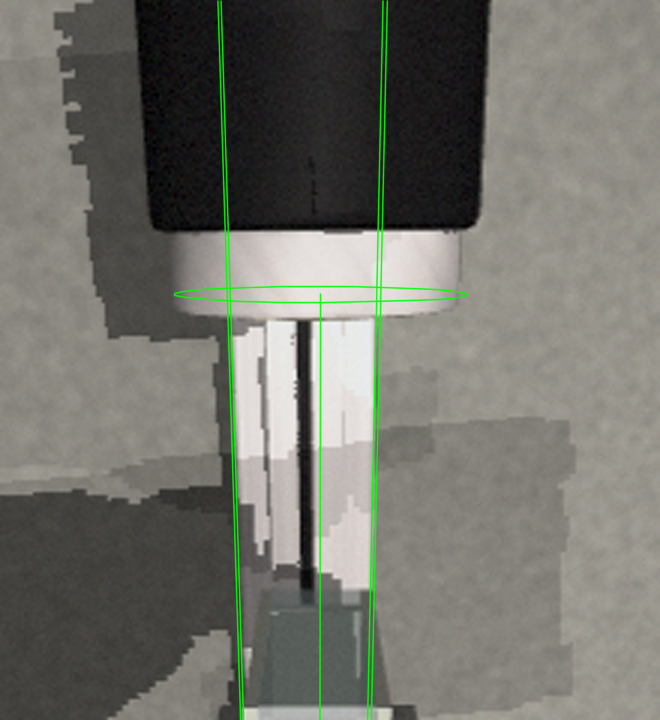

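```bash
python3 go.py .574 -.1991 .1195 -.072
python3 - <<'E'
from ov import *
a=cv2.imread("pics/scene23.png");b=cv2.imread("pics/side23.png")
cv2.imwrite("pics/full.png",np.hstack([a[60:300,100:450],b[60:300,100:450]]))
E
```

```text
t 32.45 pos [ 0.574  -0.1991  0.1196] xdir [ 0.029 -0.026 -0.999] jawyaw -0.0711 F [ 0.1 -0.  -0.2] w 0.232
turn 0.0009 delta(cur axes) [ 0.0001  0.     -0.    ] delta(after turn) [ 0.0001  0.     -0.    ] dist 0.0
joints [ 0.91  0.46 -0.84  1.62  0.39  1.19 -0.09]
```

View pics/full.png

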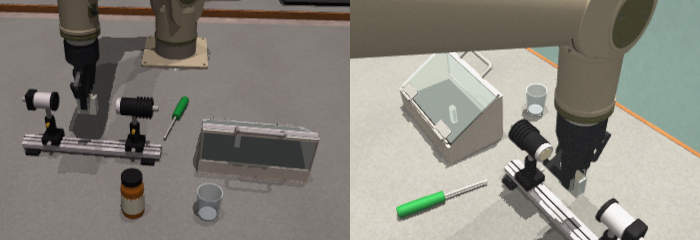

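The arm is steady with no contact force. The flap is shut, the cuvette is standing, and the screwdriver, jar and beaker are where they were. I'm handing in now.

```bash
python3 -c "
from workcell import workorder
print(workorder.hand_in())"
```

```text
the job is handed in; nothing more can be done
None
```

I opened the flap to its stop by its handle and lifted the long cell out by its two frosted sides. I then pushed the flap back past upright with the gripper's outer linkage, and it sank shut on its own. The cell is now held in the light path, and I handed the job in at about 32 s.

**Cell position:** the last check put the cell's centre about 1 mm from the middle of the beam, at (0.5745, −0.1977, 0.149). The target was (0.5745, −0.1972, 0.150).

**Alignment:** the cell is square to the beam within about 0.6°. It leans about 1.7° from vertical, mostly sideways across the beam. The moves let a small tilt build up, and I had no way to turn it back.

**Grip and surroundings:** the grip is steady and there is no contact force. The camera view shows the flap shut, the small cuvette still standing, and the screwdriver, jar and beaker where they were.

**Checks that disagreed:**
- **Fingertips:** both cameras showed them about 22–25 mm behind the reported TCP instead of 8 mm ahead, so I went by the cameras.
- **Lamp position:** the cameras differed by about 2–4 mm on the exact lamp position. I kept the position fitted from the first pictures.

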